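Hold a turning blank in the sawing jig

ROBOT

A 6-joint arm with a two-finger parallel gripper is mounted at the origin on the work surface. World frame = base frame: x ahead of the robot, y to its left, z up, the work surface at z = 0. Lengths are in m, angles in rad, forces in N, time in s.
With the tool pointing down it reaches from about 0.3 to 0.825 m from the base axis. Payload 5.4 kg.
Tool frame: the origin (TCP) lies midway between the tips of the shut fingers; the grasp point (between the pads) lies 19 mm behind it; z points along the fingers, y is the direction in which the jaws open and shut (so a half turn about z gives the same grasp; the last joint's range is limited). The gripper opens to 92 mm and grips with 3 to 60 N. Pads are 20 mm wide; open, the fingers measure 128 mm over their backs; the gripper's body (75 mm by 189 mm) begins 69 mm behind the grasp point.
Start: joints at [0.959, 0.158, 1.597, -0, 1.386, -0.21], TCP at [0.225, 0.529, 0.185] pointing down, gripper open.
Joint ranges: [-2.91, 2.91], [-0.94, 2.29], [0.18, 2.7], [-1.29, 4.43], [0.17, 2.64], [-3, 3]. Speed limits (rad/s): [2.57, 2.57, 3.14, 3.14, 3.14, 3.14].

INTERFACE

Orientations are given as a 3x3 rotation matrix whose columns are the frame's x, y, z axes.
In Python, from station import robot gives the robot as it stands. The module is installed in compiled form; this text tells all that it offers.
- The arm moves only by the tool play_rows, never from a script. Its argument "steps" is a list of rows, each an object of numbers: "dx", "dy", "dz": the shift along the tool's x, y, z in m; "twist": the turn about the tool's z in rad. A call has exactly 5 rows; each row shifts and turns the commanded pose from where the row before left it, along the tool's axes as they then stand; what a row does not reach is not made up. A row lasts 1/8 s, in which the tool goes at most 62.5 mm and 10.7 degrees, less where a joint would pass 70% of its speed; a pose out of reach is approached as far as the arm can. A call is refused whole if a number of a shift passes 0.0625 or a number of a turn 0.188, either way. A call with a gripper value outside its range is refused whole. "fingers" is the finger opening in m, from 0 to 0.0919, set as the call begins (left out, the last holds). The fingers move at their own pace and stop on an object; the grip force is fixed at half the most. Time passes only in rows, so rows that do not move let the fingers close, or fill a call up. It gives the time, the measured TCP pose, the force and the opening at its end, in the units of the state.
- robot.get_obs(): the state, without advancing time (a new reading comes with each control period).
- robot.get_image(name): name is "side" or "top" or "wrist"; returns a dict with "frame" (420x560x3 uint8, blue, green, red), "fovy" (degrees; the focal length in pixels is half the picture's height over the tangent of half this angle, whatever the lens; pixels are square), "cx", "cy" (the principal point, pixels), "D" ([k1, k2, p1, p2, k3] as OpenCV has them; the pictures are not rectified), "R" (3x3) and "t" (3): a world point X has camera coordinates R X + t. Camera axes: x right, y down, z forward; pixel columns grow to the right and rows downward; lengths in m; the calibration is good to about 2 mm. A picture is of the moment at which its call begins. There is no depth.
- robot.hand_in(): hands the job in, once; it reports no verdict.
The state is a dict: "time_s": time; "qpos": joint angles; "joint_velocities": joint speeds; "joint_torque": joint torques, N m; "ee_pos": TCP position; "orientation": TCP orientation; "contact_force": force on the tool from outside, world axes, zero at the start; "moment": the same for the moment, N m; "finger_gap": opening from 0.0 (shut) to 1.0 (fully open).
Only numpy, scipy, OpenCV 4.12 (cv2) and the standard library are available. Lean on these libraries where they do the work, as an engineer would, in place of code of your own. Each camera call takes 0.05 s, during which the arm holds its last target.

TASK

Open the stock box's lid all the way until it rests on its stop, take out the eight-sided turning blank and lay it in the sawing jig, flat on the bed, flush along the fence and with its end butted against the stop block. Then press it firmly, with about 15 N, into the corner of bed and fence with one diagonal push of the fingers and finish while still holding that push, ready for sawing. Leave the lid open and everything else on the bench where it is.

Things in the scene. Friction and masses are not known exactly. Their poses are not given: they have to be found in the camera images.
- stock_box: grey painted stock box, fixed to the bench, outside 165 (x) x 170 (y) x 78 high, walls and floor 6 thick. Origin under its centre, on the bench; z up. The lid is hinged on its +x rim (far from the robot), the lid's handle is near the -x rim. Left or right of the jig, turned up to 0.25 rad
- box_lid (a joint): lid angle in rad: 0 shut, 1.8 resting on its stop (leaning back past upright). It falls shut if let go before about 1.4, and falls on to the stop after about 1.6. Lid 165 x 170 x 8, 0.3 kg
- box_lid_handle (a point): middle of the lid's round handle bar: 11 thick, 85 long along the box's y, on two posts near its ends. The bar's axis is 35 above the lid's top (clear space of 29 under the bar), 30 in from the lid's front edge and 121.5 above the bench when shut. It moves with the lid: 135 from the hinge line along the lid and 43 above the lid's underside
- box_lid_hinge (a point): point on the hinge line, at the middle of the box's +x rim, 78.5 above the bench; the hinge line runs along the box's y
- blank: pale smooth wooden turning blank: straight eight-sided (regular octagon) bar, 110 long, 50 across flats, about 0.16 kg, friction on the jig about 0.35. Starts loose in the box on one flat, roughly along the box's x. Origin on its long axis at mid-length, 25 above what it lies on; its x runs along its length. One flat faces up, one to each side, between them flats slope at 45 degrees; either end and any flat will do
- jig: sawing jig, fixed to the bench: flat plywood board 150 (x) x 240 (y), top (the bed) 18 above the bench, with a dark fence and a dark stop block. Origin under the board's centre, on the bench; z up, x across towards the fence (away from the robot), y along the fence towards the stop. Turned up to 0.35 rad. Blank in place: its axis is along jig y, its origin at jig (28, 43, 43)
- jig_bed: the upper 12 of the jig's board, 150 x 240; its top is the bed. Origin at jig (0, 0, 6); axes as the jig
- jig_fence: fence: straight dark bar 22 thick (x), 240 long (y), standing 30 above the bed along the jig's +x edge. Its inner face is the plane x = 53 of the jig. Origin at jig (64, 0, 18), axes as the jig
- jig_stop: stop block: dark bar 22 thick (y), 93 long (x), standing 30 above the bed at the jig's +y end, at a right angle to the fence, touching it. Its inner face is the plane y = 98 of the jig. Origin at jig (6.5, 109, 18), axes as the jig
- sanding_block: bystander: cork sanding block 90 x 50 x 28, lying between the jig and the box; origin under its centre (mm)
- screwdriver: bystander: screwdriver lying between the jig and the box, roughly along world x, 200 long and 26 high; origin under its mid-length (mm)
- glue_jar: bystander: jar of 66 diameter and 90 tall at the far middle of the bench; origin under its centre (mm)
- mallet: bystander: wooden mallet lying at the left side of the bench, head 60 x 110 x 66, handle 170 long; origin under the head's middle (mm)
- candlestick: bystander: turned candlestick, 135 tall, foot of 72 diameter, standing at the right side of the bench; origin under its centre (mm)
- offcut: bystander: square offcut 100 x 45 x 45 (not eight-sided) at the near right of the bench; origin under its centre (mm)
- bowl_blank: bystander: round dark wooden disc, 110 diameter, 45 high, at the near left of the bench; origin under its centre (mm)
Not all that is in view belongs to the job. What is shaped like the stock_box but blue or turquoise is not meant.

How it is judged:
By the outcome, as a careful person would: the job done as asked, in the order asked, and still so for the second after the job is handed in, while the arm keeps its last pose, push and grip.
It also fails if it takes over 72 s, if anything falls off the work surface, if the arm or the gripper's body presses on something with over 40 N, if the wrist force passes 120 N, or if a joint passes its speed limit or range.

## Working session

There is one attempt and no reset: what is moved stays moved. The work goes in short steps, Python scripts to look and compute and a tool call to move; the robot and the scene stay as the last step left them, time stands still between calls to the robot, and variables do not carry over. Pictures are saved under pics/ and viewed, and the job is handed in when it is done.

Besides the shell and the picture viewer there is one more tool, called after "Request:" as name(argument=value, ...) on one line, values as JSON. play_rows: Moves the arm, as the interface text tells. Its arguments: {"type":"object","properties":{"steps":{"type":"array"},"fingers":{"type":"number"}},"required":["steps"]}

```bash
ls; mkdir -p pics; python3 - <<'E'
from station import robot
import cv2
o=robot.get_obs(); print(o)
for n in ["side","top","wrist"]:
    d=robot.get_image(n); cv2.imwrite(f"pics/{n}0.png",d["frame"]); print(n,d["fovy"],d["cx"],d["cy"],d["D"],d["R"],d["t"])
E
```

```text
pics
{'time_s': 0.0, 'qpos': array([ 9.58911966e-01,  1.59047611e-01,  1.59819547e+00, -1.19269811e-05,
        1.38617636e+00, -2.10125945e-01]), 'joint_velocities': array([ 0.00043688,  0.00105074,  0.00045049, -0.00065846,  0.00159227,
       -0.00023353]), 'joint_torque': array([ 1.14528038e-04, -3.85566151e+01, -3.22109771e+01,  7.03119300e-02,
        3.78589402e-02, -1.20522177e-04]), 'ee_pos': array([0.22449613, 0.52864768, 0.18393818]), 'orientation': array([[-9.20375479e-01,  3.91034393e-01, -1.03972712e-03],
       [ 3.91035600e-01,  9.20374328e-01, -1.50207909e-03],
       [ 3.69573567e-04, -1.78904708e-03, -9.99998331e-01]]), 'contact_force': array([0.08371587, 0.30073415, 0.17081615]), 'moment': array([ 0.02123993,  0.02084646, -0.01614485]), 'finger_gap': 1.0012150790774905}
side 43.18292339668696 280.01587562329865 213.7092502472478 [-0.09216472  0.          0.          0.          0.        ] [[ 8.43628294e-01 -5.36927595e-01  2.44499748e-04]
 [-3.78013643e-01 -5.94263692e-01 -7.09898831e-01]
 [ 3.81309569e-01  5.98798315e-01 -7.04303621e-01]] [-0.42610563  0.26546772  1.84772448]
top 54.78249269221515 290.2645530091812 212.79746400821176 [0.00053178 0.         0.         0.         0.        ] [[-1.89080045e-02 -9.99819009e-01 -2.10621809e-03]
 [-9.95963572e-01  1.90198837e-02 -8.77200477e-02]
 [ 8.77442312e-02  4.39105436e-04 -9.96142940e-01]] [0.00963694 0.50192889 1.27063874]
wrist 68.73176029943752 279.86670748222303 207.96749479066565 [-0.04675662  0.          0.          0.          0.        ] [[ 0.39127145  0.92027227 -0.00236668]
 [ 0.88375879 -0.37502731  0.27986588]
 [ 0.25666524 -0.11159511 -0.96003619]] [-0.57488584 -0.03163527  0.3923528 ]
```

View pics/side0.png

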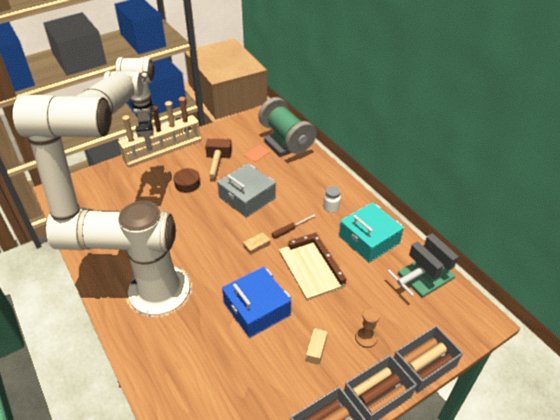

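View pics/top0.png

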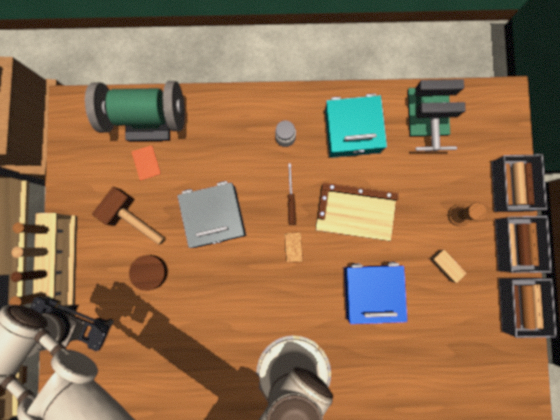

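View pics/wrist0.png

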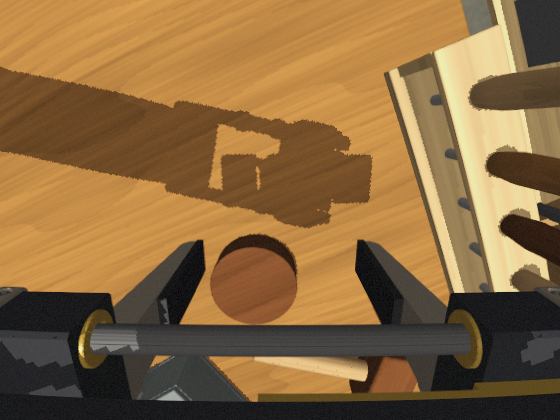

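```bash
cat > h.py <<'E'
import numpy as np, cv2
from station import robot
def cam(d):
    f=d["frame"].shape[0]/2/np.tan(np.radians(d["fovy"])/2)
    return np.array([[f,0,d["cx"]],[0,f,d["cy"]],[0,0,1.]])
def ray(d,uv):
    p=cv2.undistortPoints(np.array(uv,float).reshape(-1,1,2),cam(d),np.array(d["D"])).reshape(-1,2)
    R=np.array(d["R"]);t=np.array(d["t"])
    v=np.c_[p,np.ones(len(p))]@R
    return -R.T@t, v
def onz(d,uv,z):
    C,v=ray(d,uv); s=(z-C[2])/v[:,2]; return C+v*s[:,None]
def proj(d,X):
    r,_=cv2.Rodrigues(np.array(d["R"])); 
    return cv2.projectPoints(np.array(X,float).reshape(-1,1,3),r,np.array(d["t"]),cam(d),np.array(d["D"]))[0].reshape(-1,2)
E
python3 - <<'E'
import cv2
a=cv2.imread("pics/top0.png")
cv2.imwrite("pics/c1.png",cv2.resize(a[165:265,160:300],None,fx=5.6,fy=5.6,interpolation=cv2.INTER_CUBIC))
cv2.imwrite("pics/c2.png",cv2.resize(a[165:265,290:430],None,fx=5.6,fy=5.6,interpolation=cv2.INTER_CUBIC))
b=cv2.imread("pics/side0.png")
cv2.imwrite("pics/c3.png",cv2.resize(b[150:310,200:420],None,fx=3.6,fy=3.6,interpolation=cv2.INTER_CUBIC))
E
```

```text
(no output)
```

View pics/c1.png

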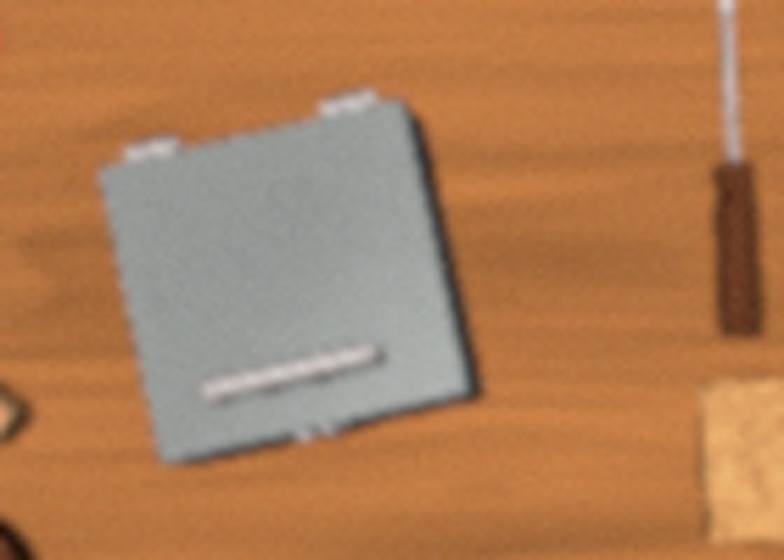

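View pics/c2.png

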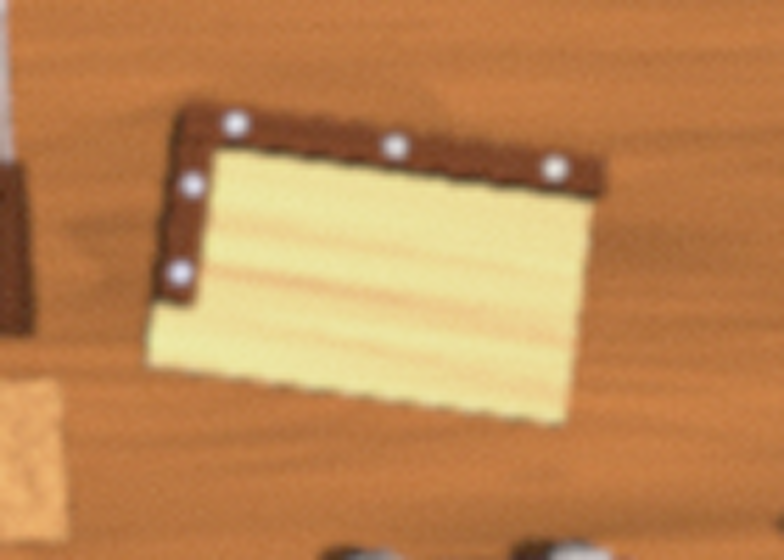

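View pics/c3.png

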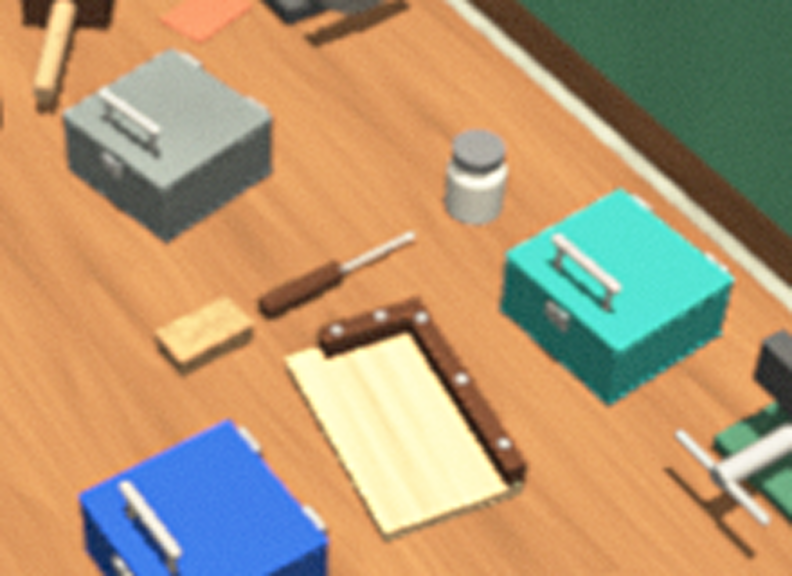

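```bash
python3 - <<'E'
from h import *
d=robot.get_image("top"); a=d["frame"]; np.set_printoptions(precision=4,suppress=True)
print("C",-np.array(d["R"]).T@d["t"])
c=lambda U,ox,oy:((np.array(U,float)+.5)/5.6-.5)+[ox,oy]
hsv=cv2.cvtColor(a,cv2.COLOR_BGR2HSV)
m=((hsv[...,1]<70)&(hsv[...,2]>90)).astype(np.uint8); m[:165]=0;m[265:]=0;m[:,:160]=0;m[:,250:]=0
cs,_=cv2.findContours(cv2.morphologyEx(m,cv2.MORPH_OPEN,np.ones((9,9))),0,1)
k=max(cs,key=cv2.contourArea); r=cv2.boxPoints(cv2.minAreaRect(k)); print("lid rect px",r)
P=onz(d,r,.0865); print(P,[np.linalg.norm(P[i]-P[i-1]) for i in range(4)], P.mean(0))
P=onz(d,c([(100,170),(403,100),(473,395),(165,462)],160,165),.0865); print("eye",P,[np.linalg.norm(P[i]-P[i-1]) for i in range(4)],P.mean(0))
H=onz(d,c([(205,390),(377,352)],160,165),.1265);print("handle",H,np.linalg.norm(H[0]-H[1]),H.mean(0))
J=onz(d,c([(148,365),(563,424),(592,198),(215,150)],290,165),.018);print("jig bed",J,np.linalg.norm(J[0]-J[1]))
F=onz(d,c([(180,100),(605,155)],290,165),.048);print("fence outer",F,np.linalg.norm(F[0]-F[1]))
F=onz(d,c([(213,148),(600,194)],290,165),.048);print("fence inner top",F)
F=onz(d,c([(180,100),(155,300),(192,303),(213,148)],290,165),.048);print("stop top",F)
E
```

```text
C [ 0.3886 -0.0005  1.3098]
lid rect px [[176.1765 192.2941]
 [231.6588 179.9647]
 [244.2    236.4   ]
 [188.7176 248.7294]]
[[0.5656 0.3463 0.0865]
 [0.6004 0.177  0.0865]
 [0.4276 0.1403 0.0865]
 [0.3937 0.3075 0.0865]] [np.float64(0.17626178633655637), np.float64(0.172735705777366), np.float64(0.17665799241436342), np.float64(0.17062634581446107)] [0.4968 0.2428 0.0865]
eye [[0.5574 0.3423 0.0865]
 [0.5927 0.1774 0.0865]
 [0.4314 0.1407 0.0865]
 [0.3986 0.3065 0.0865]] [np.float64(0.1628267714939862), np.float64(0.16866043915675946), np.float64(0.16541907809201403), np.float64(0.16904445677316646)] [0.495  0.2417 0.0865]
handle [[0.4353 0.2757 0.1265]
 [0.4534 0.186  0.1265]] 0.09156934657494688 [0.4443 0.2309 0.1265]
jig bed [[ 0.4465 -0.0809  0.018 ]
 [ 0.4086 -0.3156  0.018 ]
 [ 0.5373 -0.3375  0.018 ]
 [ 0.5692 -0.1224  0.018 ]] 0.23773752933733439
fence outer [[ 0.5937 -0.1007  0.048 ]
 [ 0.558  -0.3379  0.048 ]] 0.2399022625704235
fence inner top [[ 0.5661 -0.1185  0.048 ]
 [ 0.536  -0.3342  0.048 ]]
stop top [[ 0.5937 -0.1007  0.048 ]
 [ 0.4813 -0.0839  0.048 ]
 [ 0.4793 -0.1044  0.048 ]
 [ 0.5661 -0.1185  0.048 ]]
```

```bash
cat >> h.py <<'E'
def Rz(a): 
    c,s=np.cos(a),np.sin(a); return np.array([[c,-s,0],[s,c,0],[0,0,1.]])
def plan(target,yaw_y=None,n=None,vmax=.055):
    """straight path to TCP target with jaw axis (tool y) at world angle yaw_y (mod pi)"""
    o=robot.get_obs(); p=o["ee_pos"];R=o["orientation"]
    d=np.array(target)-p; cur=np.arctan2(R[1,1],R[0,1])
    dy=0 if yaw_y is None else (yaw_y-cur+np.pi/2)%np.pi-np.pi/2
    n=n or int(np.ceil(max(np.linalg.norm(d)/vmax,abs(dy)/.18,1)))
    for i in range(n):
        Ri=Rz(dy*i/n)@R   # axes before the row
        v=Ri.T@d/n
        print(f'{{"dx":{v[0]:.4f},"dy":{v[1]:.4f},"dz":{v[2]:.4f},"twist":{-dy/n:.4f}}}')
    print("n",n,"pos",p.round(4),"yawy",round(cur,4),"F",o["contact_force"].round(2),"gap",round(o["finger_gap"]*.0919,4),"t",round(o["time_s"],2))
def st():
    o=robot.get_obs();R=o["orientation"]
    print("pos",o["ee_pos"].round(4),"yawy",round(np.arctan2(R[1,1],R[0,1]),4),"F",o["contact_force"].round(2),"gap",round(o["finger_gap"]*.0919,4),"t",round(o["time_s"],2),"q",o["qpos"].round(2))
E
python3 -c "
from h import *
plan([.4437,.2307,.19],.212,n=9)"
```

```text
{"dx":-0.0354,"dy":-0.0210,"dz":-0.0006,"twist":0.1063}
{"dx":-0.0374,"dy":-0.0171,"dz":-0.0006,"twist":0.1063}
{"dx":-0.0390,"dy":-0.0130,"dz":-0.0006,"twist":0.1063}
{"dx":-0.0401,"dy":-0.0088,"dz":-0.0006,"twist":0.1063}
{"dx":-0.0409,"dy":-0.0045,"dz":-0.0006,"twist":0.1063}
{"dx":-0.0411,"dy":-0.0002,"dz":-0.0006,"twist":0.1063}
{"dx":-0.0409,"dy":0.0042,"dz":-0.0006,"twist":0.1063}
{"dx":-0.0402,"dy":0.0085,"dz":-0.0006,"twist":0.1063}
{"dx":-0.0391,"dy":0.0127,"dz":-0.0007,"twist":0.1063}
n 9 pos [0.2247 0.5289 0.1843] yawy 1.169 F [ 0.65  0.   -0.55] gap 0.092 t 0.2
```

Request:
play_rows(steps=[{"dx": -0.035,"dy": -0.021,"dz": -0.001,"twist": 0.106},{"dx": -0.037,"dy": -0.017,"dz": -0.001,"twist": 0.106},{"dx": -0.039,"dy": -0.013,"dz": -0.001,"twist": 0.106},{"dx": -0.04,"dy": -0.009,"dz": -0.001,"twist": 0.106},{"dx": -0.041,"dy": -0.004,"dz": -0.001,"twist": 0.106}], fingers=0.04)

```text
time_s: 0.82
ee_pos: [0.3468, 0.3631, 0.1898]
orientation: [[-0.594, 0.805, -0.0], [0.805, 0.594, -0.0], [0.0, -0.0, -1.0]]
contact_force: [-0.1, 0.5, -0.1]
finger_gap: 0.478
```

Request:
play_rows(steps=[{"dx": -0.041,"dy": 0,"dz": -0.001,"twist": 0.106},{"dx": -0.041,"dy": 0.004,"dz": -0.001,"twist": 0.106},{"dx": -0.04,"dy": 0.0085,"dz": -0.001,"twist": 0.106},{"dx": -0.039,"dy": 0.013,"dz": -0.001,"twist": 0.109},{"dx": 0}])

```text
invalid input at $.steps[4]: expected keys dx, dy, dz, twist
```

```bash
python3 -c "
from h import *
plan([.4437,.2307,.1025],.212,n=4)
d=robot.get_image('wrist');cv2.imwrite('pics/w1.png',d['frame'])
d=robot.get_image('side');cv2.imwrite('pics/s1.png',cv2.resize(d['frame'][100:260,120:340],None,fx=3.6,fy=3.6))"
```

```text
{"dx":-0.0410,"dy":-0.0002,"dz":0.0218,"twist":0.1059}
{"dx":-0.0408,"dy":0.0042,"dz":0.0218,"twist":0.1059}
{"dx":-0.0401,"dy":0.0085,"dz":0.0218,"twist":0.1059}
{"dx":-0.0390,"dy":0.0127,"dz":0.0218,"twist":0.1059}
n 4 pos [0.3468 0.3631 0.1898] yawy 0.6357 F [-0.1   0.52 -0.13] gap 0.0439 t 0.82
```

View pics/w1.png

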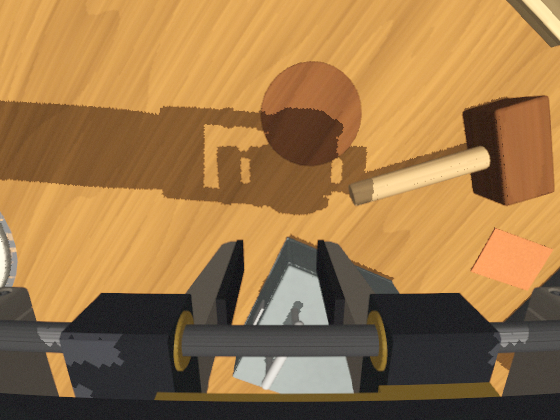

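View pics/s1.png

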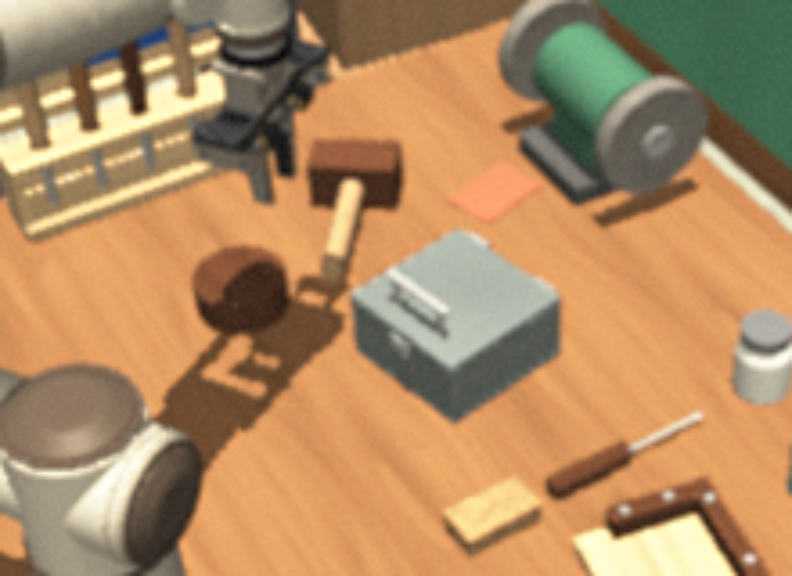

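Request:
play_rows(steps=[{"dx": -0.041,"dy": 0,"dz": 0,"twist": 0.106},{"dx": -0.041,"dy": 0.004,"dz": 0,"twist": 0.106},{"dx": -0.04,"dy": 0.0085,"dz": 0,"twist": 0.106},{"dx": -0.039,"dy": 0.013,"dz": 0.01,"twist": 0.106},{"dx": 0,"dy": 0,"dz": 0.02,"twist": 0}])

```text
time_s: 1.55
ee_pos: [0.4459, 0.2312, 0.1603]
orientation: [[-0.21, 0.978, 0.002], [0.978, 0.21, 0.0], [-0.0, 0.002, -1.0]]
contact_force: [-0.4, 0.2, -0.1]
finger_gap: 0.436
```

```bash
python3 -c "
from h import *
plan([.4437,.2307,.1025],.212,n=2)
d=robot.get_image('wrist');cv2.imwrite('pics/w2.png',d['frame'])
d=robot.get_image('side');cv2.imwrite('pics/s2.png',cv2.resize(d['frame'][100:260,120:340],None,fx=3.6,fy=3.6))"
```

```text
{"dx":-0.0000,"dy":-0.0012,"dz":0.0289,"twist":0.0000}
{"dx":-0.0000,"dy":-0.0012,"dz":0.0289,"twist":0.0000}
n 2 pos [0.4459 0.2312 0.1603] yawy 0.2121 F [-0.39  0.23 -0.09] gap 0.04 t 1.55
```

View pics/w2.png

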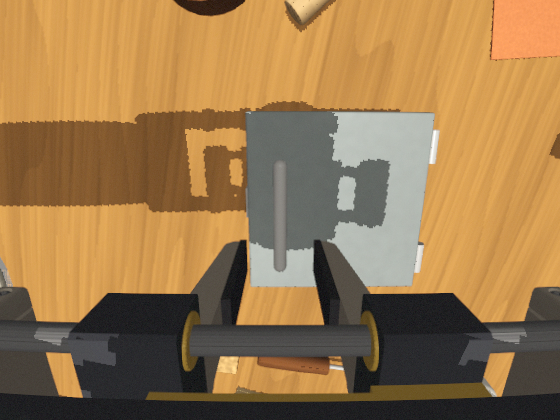

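View pics/s2.png

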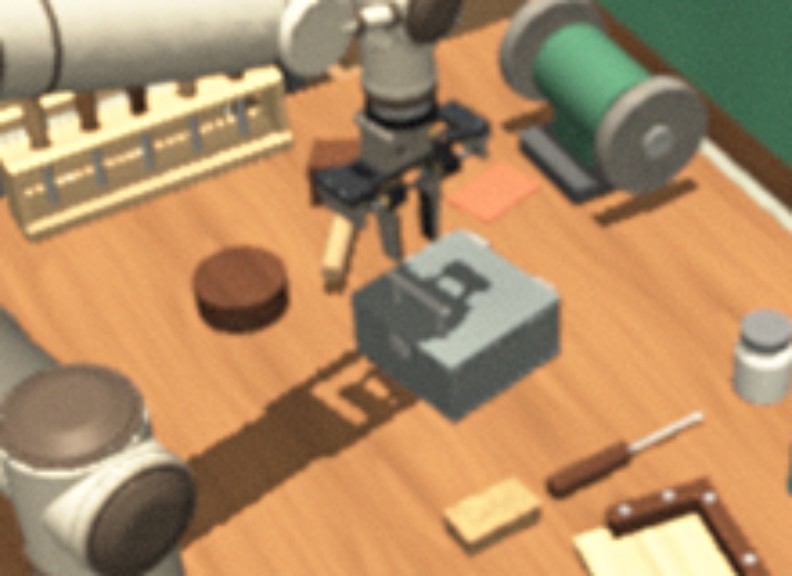

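```bash
python3 -c "
from h import *
d=robot.get_image('wrist')
print(onz(d,[(280,162),(279,270)],.124), proj(d,[[.4459,.2312,.1603],[.4437,.2307,.1215]]))
d=robot.get_image('side');p=proj(d,[[.4459,.2312,.1603],[.4437,.2307,.1215],[.4437,.2307,0]]);print((p-[120,100])*3.6)
"
```

```text
[[0.43243932 0.27917362 0.124     ]
 [0.45102385 0.19009953 0.124     ]] [[283.93893825 241.18593585]
 [280.82977985 222.8609407 ]]
[[413.55094271 265.29032625]
 [414.10411304 293.5266336 ]
 [420.4525457  374.49218707]]
```

Request:
play_rows(steps=[{"dx": 0.001,"dy": -0.002,"dz": 0.028,"twist": 0},{"dx": 0,"dy": -0.001,"dz": 0.02,"twist": 0},{"dx": 0,"dy": 0,"dz": 0.01,"twist": 0},{"dx": 0,"dy": 0,"dz": 0,"twist": 0},{"dx": 0,"dy": 0,"dz": 0,"twist": 0}])

```text
time_s: 2.38
ee_pos: [0.4417, 0.233, 0.1031]
orientation: [[-0.214, 0.977, 0.002], [0.977, 0.214, 0.001], [0.0, 0.002, -1.0]]
contact_force: [0.3, -0.1, 0.0]
finger_gap: 0.433
```

Request:
play_rows(steps=[{"dx": 0,"dy": 0,"dz": 0,"twist": 0},{"dx": 0,"dy": 0,"dz": 0,"twist": 0},{"dx": 0,"dy": 0,"dz": 0,"twist": 0},{"dx": 0,"dy": 0,"dz": 0,"twist": 0},{"dx": 0,"dy": 0,"dz": 0,"twist": 0}], fingers=0.0)

```text
time_s: 3.0
ee_pos: [0.4409, 0.2326, 0.1019]
orientation: [[-0.213, 0.977, -0.0], [0.977, 0.213, 0.0], [0.0, -0.0, -1.0]]
contact_force: [-0.7, 1.1, -0.0]
finger_gap: 0.003
```

```bash
python3 - <<'E'
from h import *
st()
f=lambda a:np.array([-135*np.cos(a)+43*np.sin(a),135*np.sin(a)+43*np.cos(a)])
prev=f(0)
for a in np.arange(.15,1.81,.15):
    p=f(a); print(a.round(2),(p-prev).round(1),(p-f(0)).round(1)); prev=p
E
```

```text
pos [0.4409 0.2326 0.1019] yawy 0.215 F [-0.74  1.11 -0.02] gap 0.0003 t 3.0 q [0.24 0.04 1.89 0.   1.21 0.03]
0.15 [ 7.9 19.7] [ 7.9 19.7]
0.3 [10.8 18.3] [18.7 38. ]
0.45 [13.4 16.5] [32.1 54.4]
0.6 [15.7 14.3] [47.9 68.7]
0.75 [17.7 11.8] [65.5 80.5]
0.9 [19.2  9. ] [84.8 89.5]
1.05 [20.4  6. ] [105.1  95.5]
1.2 [21.   2.9] [126.2  98.4]
1.35 [21.2 -0.3] [147.4  98.1]
1.5 [21.  -3.4] [168.3  94.7]
1.65 [20.2 -6.5] [188.5  88.2]
1.8 [19.  -9.5] [207.5  78.7]
```

```bash
python3 -c "
from h import *
d=robot.get_image('wrist');cv2.imwrite('pics/w3.png',d['frame'])
d=robot.get_image('top');cv2.imwrite('pics/t3.png',d['frame'][120:330,100:380].repeat(2,0).repeat(2,1))
d=robot.get_image('side');cv2.imwrite('pics/s3.png',cv2.resize(d['frame'][100:260,120:340],None,fx=3.6,fy=3.6))
print((proj(d,robot.get_obs()['ee_pos'])-[120,100])*3.6)"
```

```text
[[412.01660172 307.01319027]]
```

View pics/w3.png

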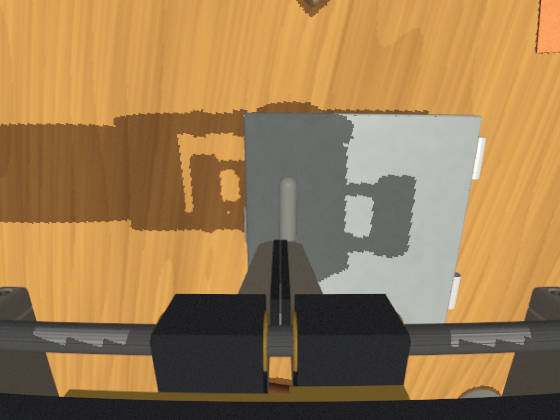

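View pics/s3.png

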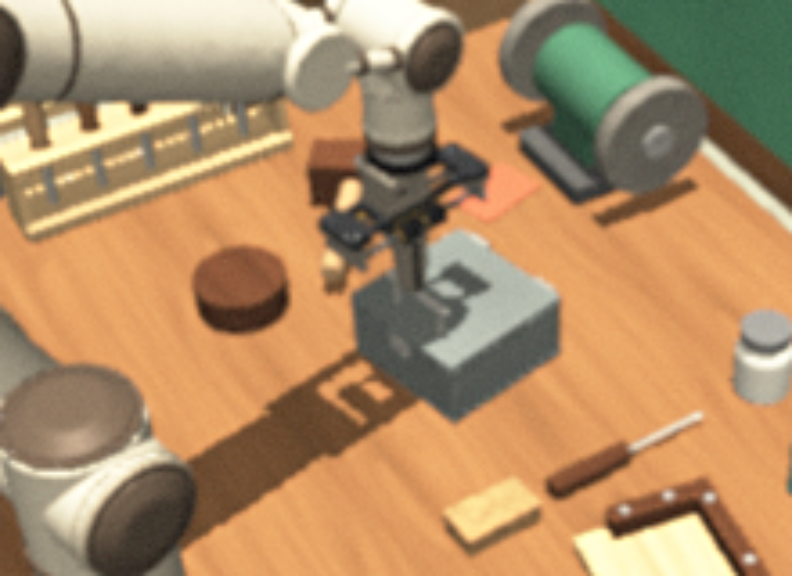

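View pics/t3.png

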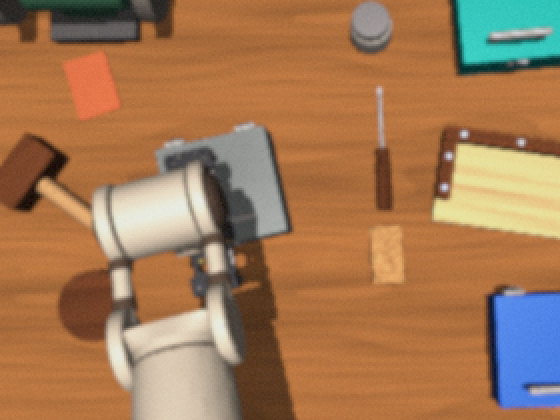

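```bash
python3 -c "
from h import *
st()
d=robot.get_image('wrist')
print(onz(d,[(288,182),(289,230)],.1215)); print(-np.array(d['R']).T@d['t'])
o=robot.get_obs();R=o['orientation'];print(proj(d,o['ee_pos']),proj(d,o['ee_pos']-.019*R[:,2]))
w=cv2.imread('pics/w3.png');cv2.imwrite('pics/w3c.png',cv2.resize(w[160:320,190:380],None,fx=4,fy=3.7))
"
```

```text
pos [0.4408 0.2326 0.1019] yawy 0.215 F [ 1.1  -0.67  0.02] gap 0.0004 t 3.15 q [0.24 0.04 1.89 0.   1.21 0.03]
[[0.43684705 0.27628016 0.1215    ]
 [0.44418862 0.24662415 0.1215    ]]
[0.42443948 0.31109887 0.30198592]
[[279.09186036 237.64252828]] [[278.99713395 248.72586971]]
```

View pics/w3c.png

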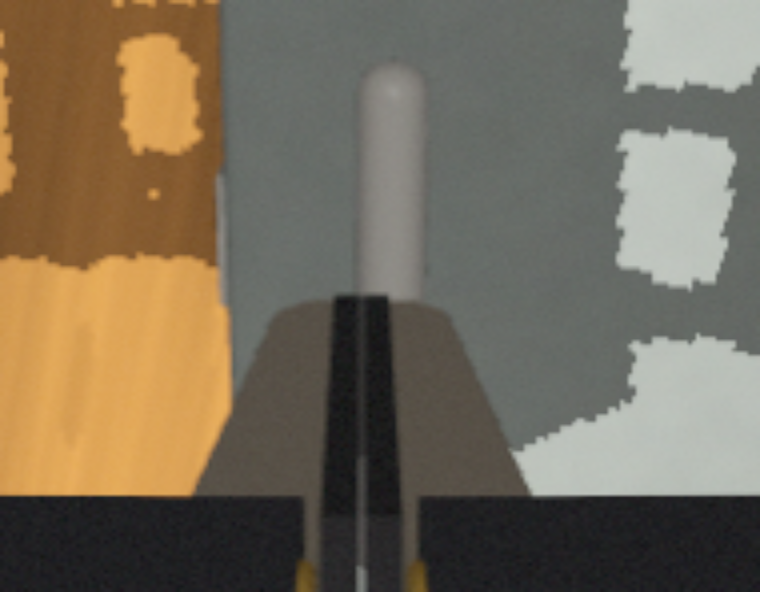

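```bash
python3 -c "
from h import *
d=robot.get_image('side');o=robot.get_obs();R=o['orientation'];p=o['ee_pos']
f=d['frame'].copy()
P=proj(d,[p,p-.019*R[:,2],p-.088*R[:,2],[.443,.232,.1215],[.4337,.2738,.1215],[.4521,.1904,.1215]])
print(P)
c=cv2.resize(f[150:200,210:270],None,fx=12,fy=12,interpolation=cv2.INTER_CUBIC)
for i,q in enumerate(P):
    cv2.circle(c,tuple(int(v) for v in ((q-[210,150]+.5)*12)),4,[(0,0,255),(0,255,0),(255,0,0),(0,255,255),(255,255,0),(255,255,0)][i],-1)
cv2.imwrite('pics/s3c.png',c)
"
```

```text
[[234.45639714 185.27614541]
 [234.16668878 181.64050432]
 [233.0863991  168.04134979]
 [234.71060282 181.41344032]
 [227.51730652 176.35335812]
 [241.99135965 186.57415815]]
```

View pics/s3c.png

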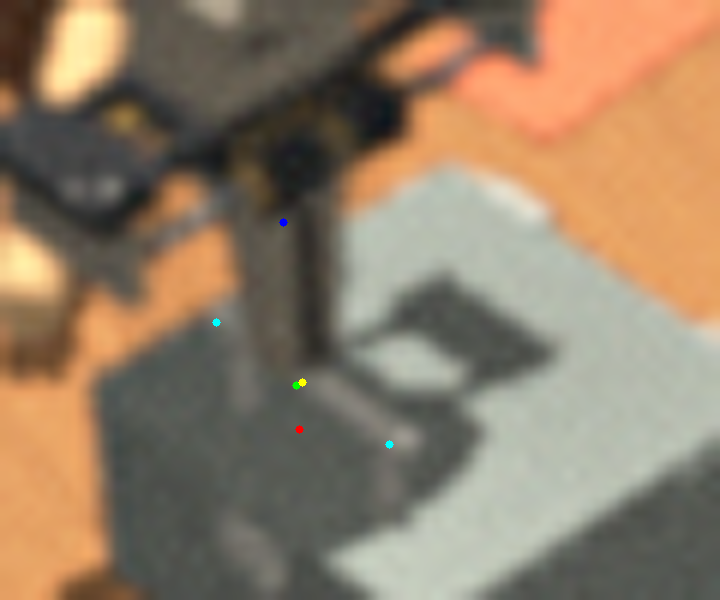

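```bash
python3 -c "
from h import *
dt=robot.get_image('top');ds=robot.get_image('side');dw=robot.get_image('wrist')
T=(np.array([(205,388),(377,352)])+.5)/5.6-.5+[160,165]
S=(np.array([(104,95),(156,131)])+.5)/3.6-.5+[200,150]
W=np.array([(288,180)])
def tri(l):
    A=np.zeros((3,3));b=np.zeros(3)
    for d,uv in l:
        C,v=ray(d,uv);v=v[0]/np.linalg.norm(v[0]);M=np.eye(3)-np.outer(v,v);A+=M;b+=M@C
    X=np.linalg.solve(A,b)
    return X,[ (proj(d,X)-uv).round(2).tolist() for d,uv in l]
print(tri([(dt,T[0]),(ds,S[0])]));print(tri([(dt,T[1]),(ds,S[1])]))
print(tri([(dt,T[0]),(dw,W[0])]));print(tri([(ds,S[0]),(dw,W[0])]))
# corner of lid near (168,240)/3.6 -> c3 lid front-right corner top (165,190) bottom (165,240)
S2=(np.array([(165,188),(167,241)])+.5)/3.6-.5+[200,150]
print(onz(ds,S2,.0865),onz(ds,S2,0))
"
```

```text
(array([0.4379172 , 0.2767063 , 0.11916821]), [[[0.26, -0.45]], [[-0.38, -0.01]]])
(array([0.45368015, 0.18571789, 0.12708491]), [[[0.06, -0.11]], [[-0.1, 0.0]]])
(array([0.43662312, 0.27722491, 0.1201995 ]), [[[-0.0, -0.02]], [[-0.09, -0.01]]])
(array([0.43802883, 0.27650481, 0.11879734]), [[[-0.33, 0.08]], [[1.85, 1.17]]])
[[0.43777537 0.14154059 0.0865    ]
 [0.39974896 0.0710339  0.0865    ]] [[0.47984173 0.22283651 0.        ]
 [0.43947156 0.14798413 0.        ]]
```

```bash
python3 -c "
from h import *
d=robot.get_image('side');f=d['frame'][150:200,210:270].astype(float)
f=np.clip(f*2.2-60,0,255).astype(np.uint8)
cv2.imwrite('pics/s3d.png',cv2.resize(f,None,fx=12,fy=12,interpolation=cv2.INTER_CUBIC))
"
```

```text
(no output)
```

View pics/s3d.png

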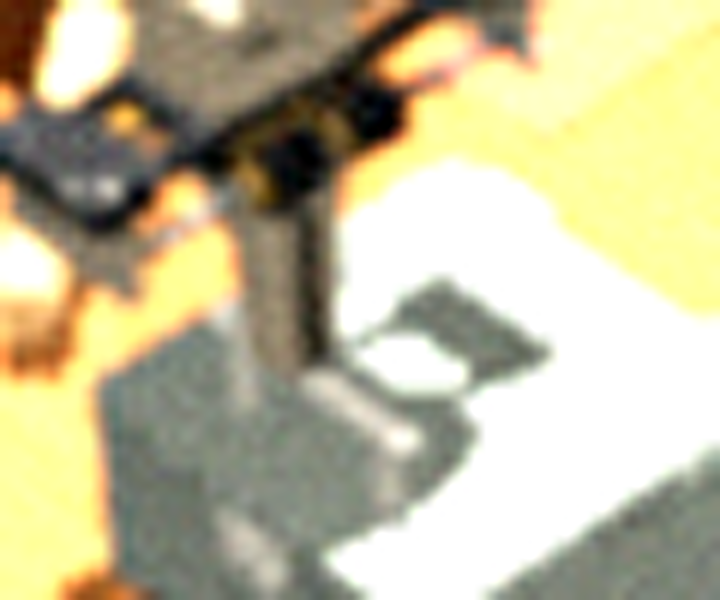

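```bash
python3 -c "
from h import *
st()
ds=robot.get_image('side');dw=robot.get_image('wrist')
def tri(l):
    A=np.zeros((3,3));b=np.zeros(3)
    for d,uv in l:
        C,v=ray(d,uv);v=v[0]/np.linalg.norm(v[0]);M=np.eye(3)-np.outer(v,v);A+=M;b+=M@C
    X=np.linalg.solve(A,b)
    return X,[ (proj(d,X)-uv).round(2).tolist() for d,uv in l]
for s in [(234.,180.),(234.5,181.5)]:
  for w in [(280,234),(280,240)]: print(tri([(ds,np.array(s)),(dw,np.array(w,float))]))
# expected gripper geometry
o=robot.get_obs();R=o['orientation'];p=o['ee_pos']
for s in [(s) for s in (-.0945,.0945)]:
  print(s,(proj(ds,p+R[:,1]*s-R[:,2]*.088)-[210,150])*12)
"
```

```text
pos [0.4409 0.2326 0.1019] yawy 0.215 F [ 0.05 -1.14  0.41] gap 0.0003 t 3.45 q [ 0.24  0.04  1.89 -0.    1.21  0.03]
(array([0.44203341, 0.24162464, 0.12099497]), [[[-0.69, 0.23]], [[3.87, 2.3]]])
(array([0.44177742, 0.23896772, 0.12344718]), [[[-0.46, 0.16]], [[2.6, 1.53]]])
(array([0.44254039, 0.23924942, 0.11470794]), [[[-0.69, 0.23]], [[3.73, 2.21]]])
(array([0.44227444, 0.23650496, 0.11725722]), [[[-0.45, 0.15]], [[2.45, 1.44]]])
-0.0945 [[ 47.92173097 354.49602843]]
0.0945 [[496.06008021  84.79016802]]
```

Request:
play_rows(steps=[{"dx": 0,"dy": 0,"dz": -0.01,"twist": 0},{"dx": 0,"dy": 0,"dz": -0.02,"twist": 0},{"dx": 0,"dy": 0.005,"dz": 0,"twist": 0},{"dx": 0,"dy": 0,"dz": 0,"twist": 0},{"dx": 0,"dy": 0,"dz": 0,"twist": 0}], fingers=0.05)

```text
time_s: 4.18
ee_pos: [0.4452, 0.2335, 0.1311]
orientation: [[-0.213, 0.977, -0.001], [0.977, 0.213, -0.0], [-0.0, -0.002, -1.0]]
contact_force: [0.3, 0.3, 0.3]
finger_gap: 0.524
```

```bash
cat > snap.py <<'E'
import sys
from h import *
def snap(tag):
    st()
    o=robot.get_obs();R=o['orientation'];p=o['ee_pos'];g=o['finger_gap']*.0919/2
    for n in ['side','wrist']:
        d=robot.get_image(n);f=d['frame']
        P=proj(d,[p,p+R[:,1]*g,p-R[:,1]*g]);print(n,P.round(1).tolist())
        if n=='side':
            x0,y0=int(P[0,0])-45,int(P[0,1])-38
            f=np.clip(f[y0:y0+70,x0:x0+90].astype(float)*1.6-20,0,255).astype(np.uint8)
            f=cv2.resize(f,None,fx=8,fy=8,interpolation=cv2.INTER_CUBIC); P=(P-[x0,y0]+.5)*8
        for q in P: cv2.circle(f,(int(q[0]),int(q[1])),3,(0,0,255),-1)
        cv2.imwrite(f'pics/{tag}_{n}.png',f)
snap(sys.argv[1])
E
python3 snap.py a4
```

```text
pos [0.4452 0.2335 0.1311] yawy 0.215 F [0.3  0.29 0.25] gap 0.0481 t 4.17 q [ 0.24  0.02  1.85 -0.    1.27  0.03]
side [[234.9, 179.1], [239.5, 176.3], [230.2, 182.0]]
wrist [[279.2, 237.7], [313.6, 237.6], [244.8, 237.6]]
```

View pics/a4_side.png

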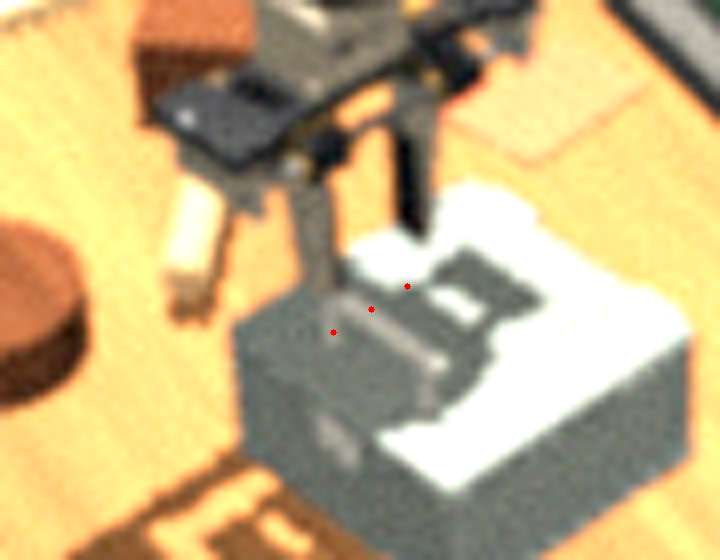

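View pics/a4_wrist.png

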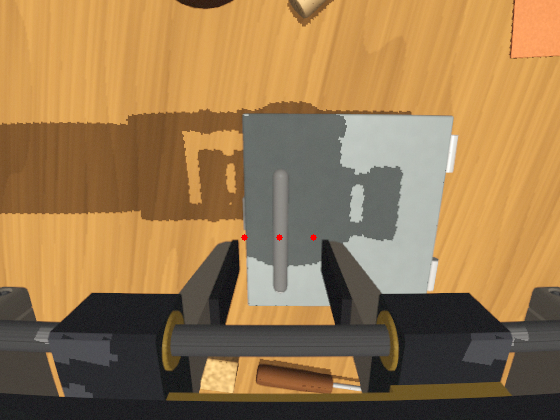

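Request:
play_rows(steps=[{"dx": 0,"dy": 0,"dz": 0.015,"twist": 0},{"dx": 0,"dy": 0,"dz": 0.013,"twist": 0},{"dx": 0,"dy": 0,"dz": 0.005,"twist": 0},{"dx": 0,"dy": 0,"dz": 0.005,"twist": 0},{"dx": 0,"dy": 0,"dz": 0,"twist": 0}])

```text
time_s: 4.9
ee_pos: [0.4456, 0.2336, 0.0936]
orientation: [[-0.213, 0.977, -0.001], [0.977, 0.213, -0.0], [-0.0, -0.001, -1.0]]
contact_force: [-0.1, 0.5, 0.3]
finger_gap: 0.546
```

```bash
python3 snap.py a5
```

```text
pos [0.4456 0.2336 0.0936] yawy 0.215 F [-0.14  0.48  0.3 ] gap 0.0502 t 4.9 q [ 0.24  0.06  1.89 -0.    1.19  0.03]
side [[235.5, 186.3], [240.2, 183.3], [230.7, 189.3]]
wrist [[278.7, 237.5], [314.5, 237.4], [242.9, 237.4]]
```

View pics/a5_side.png

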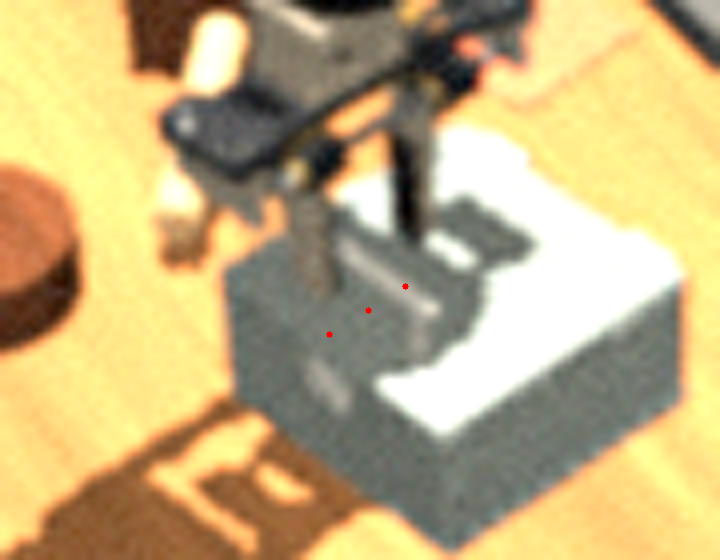

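View pics/a5_wrist.png

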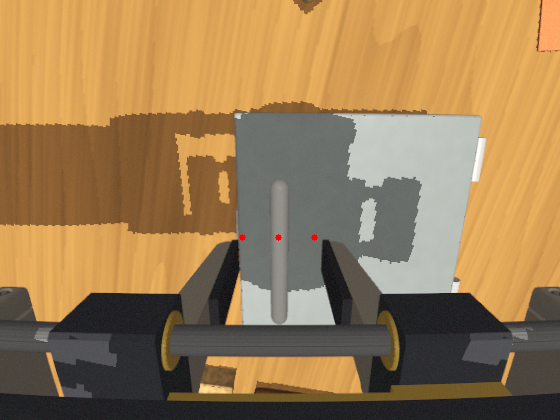

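Request:
play_rows(steps=[{"dx": 0,"dy": 0,"dz": 0.005,"twist": 0},{"dx": 0,"dy": 0,"dz": 0.004,"twist": 0},{"dx": 0,"dy": 0,"dz": 0.003,"twist": 0},{"dx": 0,"dy": 0,"dz": 0.003,"twist": 0},{"dx": 0,"dy": 0,"dz": 0,"twist": 0}])

```text
time_s: 5.62
ee_pos: [0.4455, 0.2336, 0.0786]
orientation: [[-0.213, 0.977, -0.001], [0.977, 0.213, -0.0], [0.0, -0.001, -1.0]]
contact_force: [-0.0, -0.4, -0.4]
finger_gap: 0.545
```

Request:
play_rows(steps=[{"dx": 0,"dy": 0,"dz": 0,"twist": 0},{"dx": 0,"dy": 0,"dz": 0,"twist": 0},{"dx": 0,"dy": 0,"dz": 0,"twist": 0},{"dx": 0,"dy": 0,"dz": 0,"twist": 0},{"dx": 0,"dy": 0,"dz": 0,"twist": 0}], fingers=0.0)

```text
time_s: 6.25
ee_pos: [0.4453, 0.2336, 0.0789]
orientation: [[-0.213, 0.977, -0.001], [0.977, 0.213, -0.0], [-0.0, -0.001, -1.0]]
contact_force: [-1.0, -1.3, 2.0]
finger_gap: 0.106
```

```bash
python3 snap.py a6
```

```text
pos [0.4453 0.2336 0.0789] yawy 0.215 F [-1.01 -1.31  2.02] gap 0.0098 t 6.25 q [ 0.24  0.08  1.9  -0.    1.16  0.03]
side [[235.7, 189.1], [236.6, 188.5], [234.7, 189.6]]
wrist [[279.1, 237.7], [286.1, 237.7], [272.1, 237.7]]
```

View pics/a6_side.png

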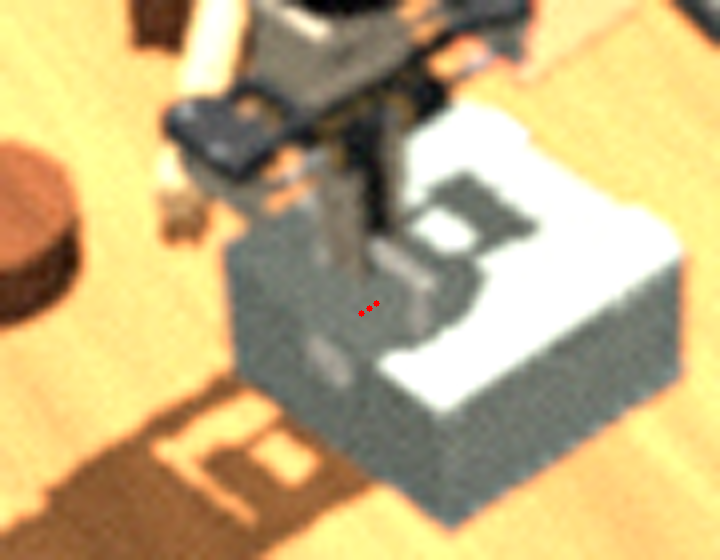

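View pics/a6_wrist.png

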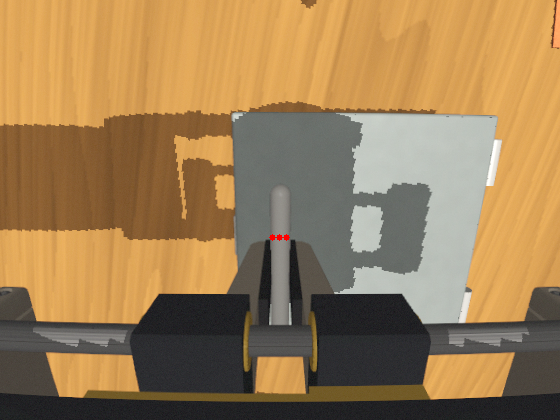

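Request:
play_rows(steps=[{"dx": 0,"dy": 0.008,"dz": -0.0197,"twist": 0},{"dx": 0,"dy": 0.0108,"dz": -0.0183,"twist": 0},{"dx": 0,"dy": 0.0134,"dz": -0.0165,"twist": 0},{"dx": 0,"dy": 0,"dz": 0,"twist": 0},{"dx": 0,"dy": 0,"dz": 0,"twist": 0}])

```text
time_s: 6.98
ee_pos: [0.4745, 0.2398, 0.1331]
orientation: [[-0.214, 0.977, -0.007], [0.977, 0.214, -0.002], [-0.001, -0.007, -1.0]]
contact_force: [-9.5, -2.8, 5.4]
finger_gap: 0.111
```

```bash
python3 snap.py a7
```

```text
pos [0.4745 0.2398 0.1331] yawy 0.2153 F [-9.46 -2.78  5.35] gap 0.0102 t 6.97 q [ 0.24  0.1   1.77 -0.    1.28  0.03]
side [[240.6, 175.2], [241.6, 174.6], [239.6, 175.8]]
wrist [[279.3, 237.7], [286.6, 237.7], [272.0, 237.7]]
```

View pics/a7_side.png

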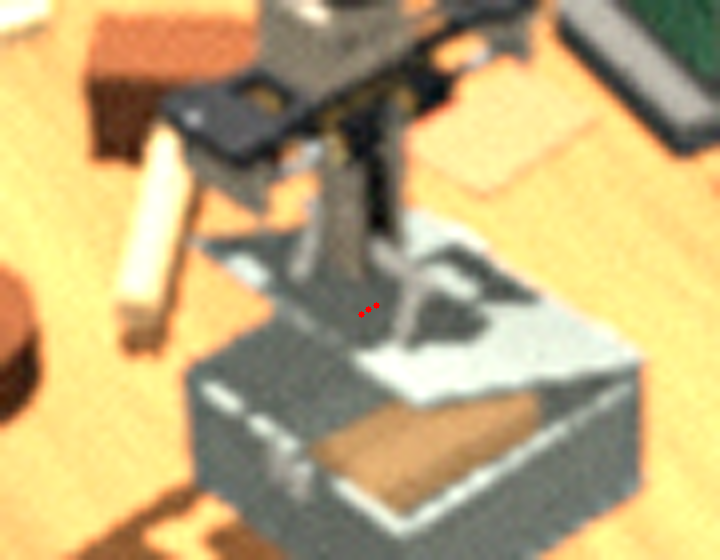

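Request:
play_rows(steps=[{"dx": 0,"dy": 0.0147,"dz": -0.0143,"twist": 0},{"dx": 0,"dy": 0.017,"dz": -0.012,"twist": 0},{"dx": 0,"dy": 0.0188,"dz": -0.009,"twist": 0},{"dx": 0,"dy": 0,"dz": 0,"twist": 0},{"dx": 0,"dy": 0,"dz": 0,"twist": 0}])

```text
time_s: 7.7
ee_pos: [0.5268, 0.251, 0.1705]
orientation: [[-0.213, 0.977, 0.001], [0.977, 0.213, -0.001], [-0.001, 0.0, -1.0]]
contact_force: [-5.0, -3.0, 9.3]
finger_gap: 0.11
```

```bash
python3 snap.py a8
```

```text
pos [0.5268 0.251  0.1705] yawy 0.2151 F [-5.03 -2.96  9.33] gap 0.0101 t 7.7 q [ 0.24  0.19  1.59 -0.    1.36  0.02]
side [[250.3, 161.7], [251.3, 161.2], [249.4, 162.3]]
wrist [[279.2, 237.6], [286.5, 237.6], [272.0, 237.6]]
```

View pics/a8_side.png

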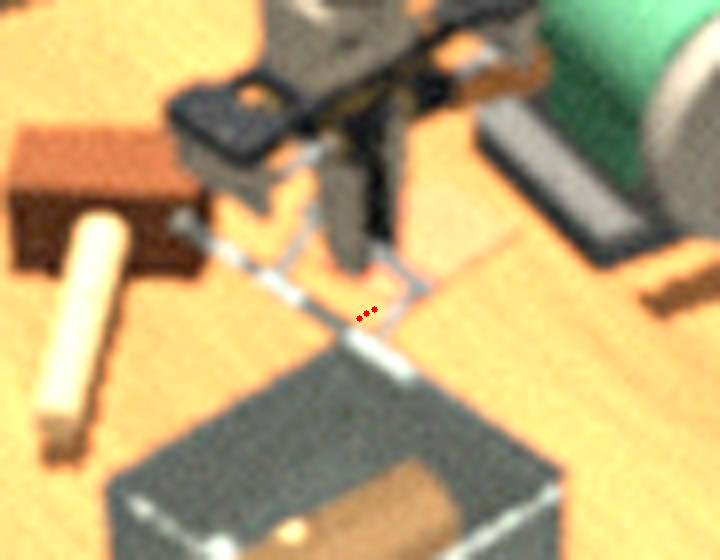

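Request:
play_rows(steps=[{"dx": 0,"dy": 0.0204,"dz": -0.007,"twist": 0},{"dx": 0,"dy": 0.021,"dz": -0.003,"twist": 0},{"dx": 0,"dy": 0.021,"dz": 0,"twist": 0},{"dx": 0,"dy": 0.021,"dz": 0.003,"twist": 0},{"dx": 0,"dy": 0,"dz": 0,"twist": 0}])

```text
time_s: 8.43
ee_pos: [0.6092, 0.2686, 0.1757]
orientation: [[-0.213, 0.977, 0.001], [0.977, 0.213, -0.001], [-0.001, 0.001, -1.0]]
contact_force: [-0.4, -2.7, 3.4]
finger_gap: 0.11
```

```bash
python3 snap.py a9
```

```text
pos [0.6092 0.2686 0.1757] yawy 0.2145 F [-0.42 -2.68  3.39] gap 0.0101 t 8.43 q [ 0.23  0.4   1.33 -0.    1.42  0.02]
side [[265.9, 151.3], [266.8, 150.8], [265.0, 151.9]]
wrist [[280.0, 237.6], [287.2, 237.6], [272.8, 237.5]]
```

View pics/a9_side.png

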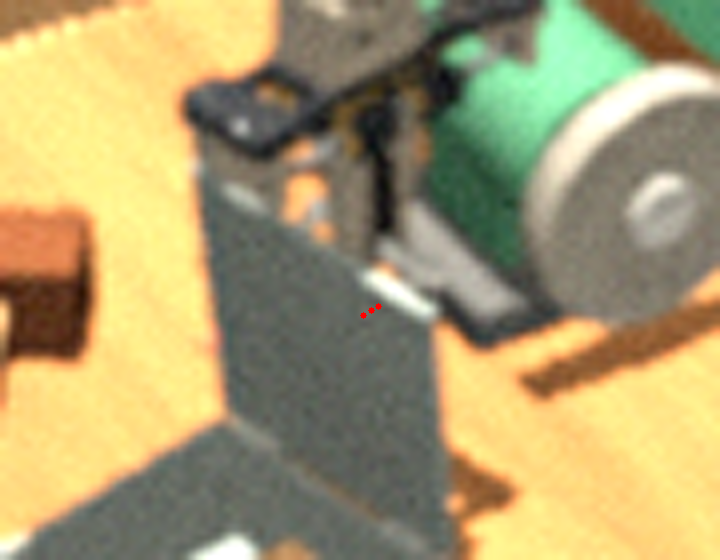

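View pics/a9_wrist.png

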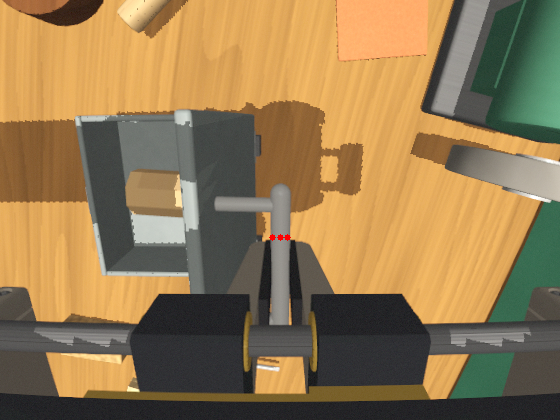

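Request:
play_rows(steps=[{"dx": 0,"dy": 0.0202,"dz": 0.006,"twist": 0},{"dx": 0,"dy": 0.014,"dz": 0.006,"twist": 0},{"dx": 0,"dy": 0.005,"dz": 0.003,"twist": 0},{"dx": 0,"dy": 0,"dz": 0,"twist": 0},{"dx": 0,"dy": 0,"dz": 0,"twist": 0}])

```text
time_s: 9.15
ee_pos: [0.6458, 0.2767, 0.1606]
orientation: [[-0.213, 0.977, -0.0], [0.977, 0.213, -0.001], [-0.001, -0.001, -1.0]]
contact_force: [0.8, -5.7, 0.1]
finger_gap: 0.109
```

```bash
python3 snap.py a10
```

```text
pos [0.6458 0.2767 0.1606] yawy 0.2148 F [ 0.84 -5.67  0.12] gap 0.01 t 9.15 q [ 0.23  0.5   1.21 -0.    1.42  0.02]
side [[272.7, 150.2], [273.5, 149.7], [271.8, 150.8]]
wrist [[279.2, 237.6], [286.3, 237.6], [272.0, 237.6]]
```

View pics/a10_side.png

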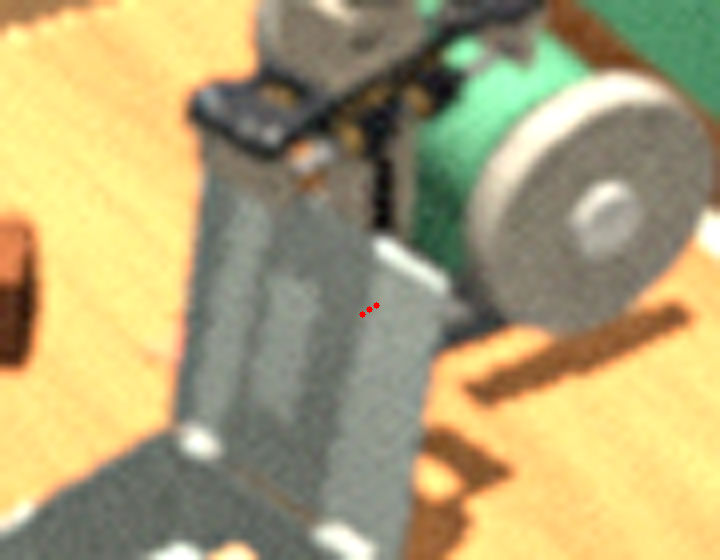

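View pics/a10_wrist.png

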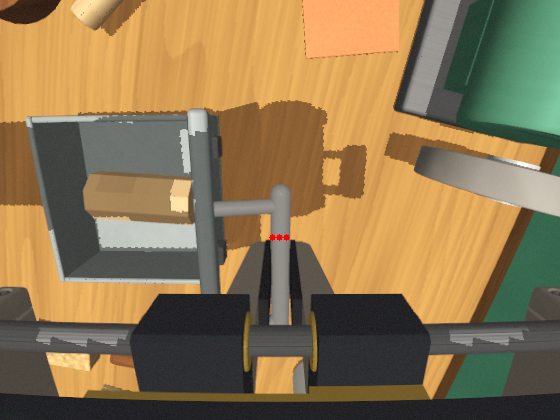

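Request:
play_rows(steps=[{"dx": 0,"dy": 0.002,"dz": 0,"twist": 0},{"dx": 0,"dy": 0,"dz": 0,"twist": 0},{"dx": 0,"dy": 0,"dz": -0.02,"twist": 0},{"dx": 0,"dy": 0.002,"dz": -0.03,"twist": 0},{"dx": 0,"dy": 0.002,"dz": -0.04,"twist": 0}], fingers=0.024)

```text
time_s: 9.88
ee_pos: [0.6517, 0.2791, 0.2523]
orientation: [[-0.214, 0.977, -0.001], [0.977, 0.214, 0.0], [0.001, -0.001, -1.0]]
contact_force: [0.7, 0.3, 0.4]
finger_gap: 0.259
```

```bash
python3 snap.py a11; python3 -c "
from h import *
d=robot.get_image('top');cv2.imwrite('pics/a11_top.png',cv2.resize(d['frame'][130:280,130:330],None,fx=4,fy=4,interpolation=cv2.INTER_CUBIC))"
```

```text
pos [0.6517 0.2791 0.2523] yawy 0.2154 F [0.66 0.26 0.38] gap 0.0238 t 9.88 q [0.23 0.48 1.07 0.   1.59 0.02]
side [[273.4, 131.0], [275.5, 129.7], [271.2, 132.3]]
wrist [[274.8, 233.6], [291.2, 233.5], [258.4, 233.6]]
```

View pics/a11_side.png

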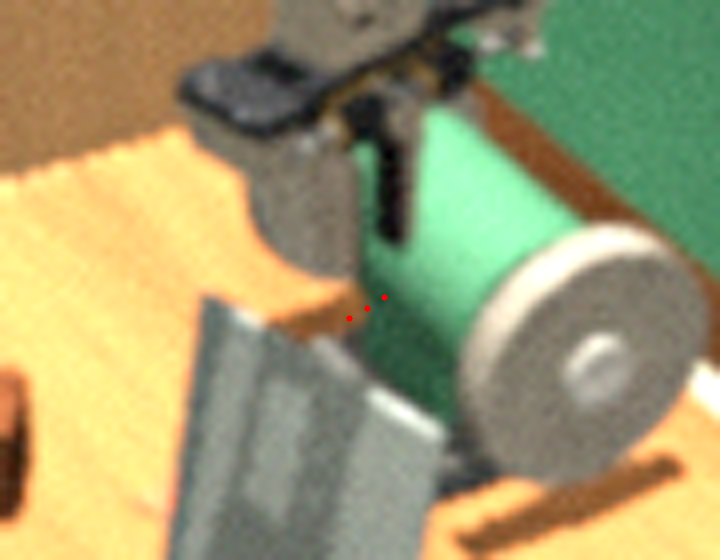

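View pics/a11_wrist.png

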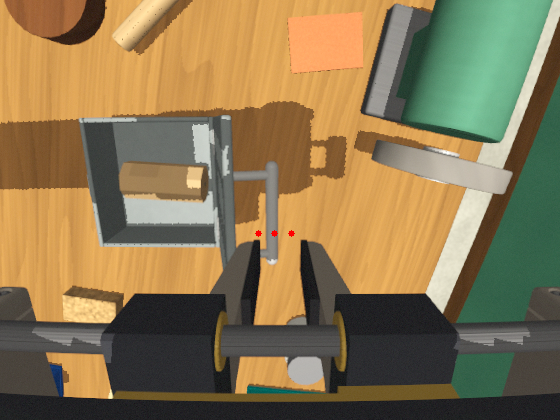

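View pics/a11_top.png

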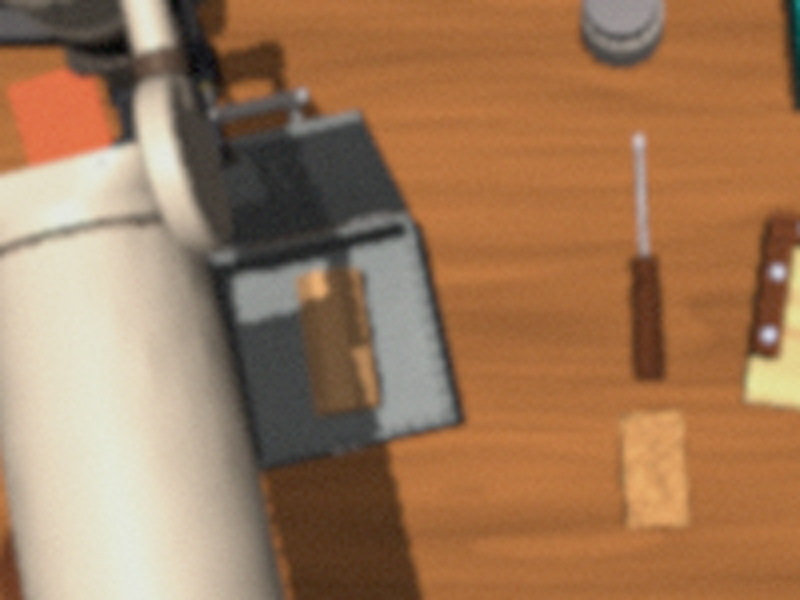

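```bash
python3 -c "
from h import *
d=robot.get_image('top')
c=lambda U:(np.array(U,float)+.5)/4-.5+[130,130]
P=onz(d,c([(298,275),(360,267),(381,404),(317,414)]),.0414);print(P)
m=P.mean(0);print(m, [np.linalg.norm(P[i]-P[i-1]) for i in range(4)], np.arctan2(*(P[0]+P[1]-P[2]-P[3])[[1,0]]))
d=robot.get_image('wrist');
P=onz(d,[(120,178),(121,193),(200,200),(203,184)],.056);print(P)
W=onz(d,[(125,162),(208,167),(207,201),(120,195)],.0414);print(W,W.mean(0))
"
```

```text
[[0.55114568 0.27077347 0.0414    ]
 [0.55656218 0.22187191 0.0414    ]
 [0.44820943 0.20582401 0.0414    ]
 [0.44133781 0.25593472 0.0414    ]]
[0.49931378 0.23860103 0.0414    ] [np.float64(0.11080594002530633), np.float64(0.04920062514526395), np.float64(0.10953470584653219), np.float64(0.05057966283793014)] 0.14064289836204513
[[0.4456621  0.23969368 0.056     ]
 [0.44849188 0.21940538 0.056     ]
 [0.55453601 0.23243571 0.056     ]
 [0.55530059 0.25495621 0.056     ]]
[[0.44380442 0.25891381 0.0414    ]
 [0.55552858 0.27576875 0.0414    ]
 [0.56131625 0.22848543 0.0414    ]
 [0.44041546 0.21113646 0.0414    ]] [0.50026618 0.24357611 0.0414    ]
```

```bash
python3 -c "
from h import *
plan([.4995,.240,.22],.14+np.pi/2,n=10)"
```

```text
{"dx":-0.0005,"dy":-0.0157,"dz":0.0031,"twist":-0.1496}
{"dx":0.0018,"dy":-0.0156,"dz":0.0031,"twist":-0.1496}
{"dx":0.0041,"dy":-0.0152,"dz":0.0031,"twist":-0.1496}
{"dx":0.0063,"dy":-0.0144,"dz":0.0031,"twist":-0.1496}
{"dx":0.0084,"dy":-0.0133,"dz":0.0031,"twist":-0.1496}
{"dx":0.0103,"dy":-0.0119,"dz":0.0031,"twist":-0.1496}
{"dx":0.0120,"dy":-0.0102,"dz":0.0031,"twist":-0.1496}
{"dx":0.0133,"dy":-0.0083,"dz":0.0031,"twist":-0.1496}
{"dx":0.0144,"dy":-0.0063,"dz":0.0031,"twist":-0.1496}
{"dx":0.0152,"dy":-0.0040,"dz":0.0031,"twist":-0.1496}
n 10 pos [0.652  0.2789 0.2508] yawy 0.2152 F [ 0.36 -0.11 -0.02] gap 0.0242 t 10.12
```

Request:
play_rows(steps=[{"dx": 0,"dy": -0.0157,"dz": 0,"twist": -0.15},{"dx": 0.002,"dy": -0.0156,"dz": 0,"twist": -0.15},{"dx": 0.004,"dy": -0.0152,"dz": 0,"twist": -0.15},{"dx": 0.006,"dy": -0.0144,"dz": 0,"twist": -0.15},{"dx": 0.0085,"dy": -0.0133,"dz": 0,"twist": -0.15}])

```text
time_s: 10.75
ee_pos: [0.5744, 0.2594, 0.2487]
orientation: [[-0.825, 0.565, -0.003], [0.565, 0.825, -0.001], [0.002, -0.002, -1.0]]
contact_force: [-0.5, 0.2, -0.4]
finger_gap: 0.258
```

Request:
play_rows(steps=[{"dx": 0.0103,"dy": -0.012,"dz": 0,"twist": -0.15},{"dx": 0.012,"dy": -0.01,"dz": 0,"twist": -0.15},{"dx": 0.0133,"dy": -0.0083,"dz": 0,"twist": -0.15},{"dx": 0.0144,"dy": -0.0063,"dz": 0.015,"twist": -0.15},{"dx": 0.0152,"dy": -0.004,"dz": 0.015,"twist": -0.15}], fingers=0.072)

```text
time_s: 11.38
ee_pos: [0.4984, 0.2399, 0.2188]
orientation: [[-0.989, -0.149, -0.003], [-0.149, 0.989, -0.0], [0.003, -0.0, -1.0]]
contact_force: [0.2, -0.1, -0.6]
finger_gap: 0.774
```

```bash
python3 snap.py a12
```

```text
pos [0.4984 0.2399 0.2188] yawy 1.72 F [ 0.25 -0.12 -0.57] gap 0.0712 t 11.38 q [ 0.23  0.08  1.61  0.    1.45 -1.49]
side [[244.9, 156.0], [239.2, 151.7], [250.7, 160.4]]
wrist [[278.8, 241.0], [330.1, 241.2], [227.4, 240.7]]
```

View pics/a12_side.png

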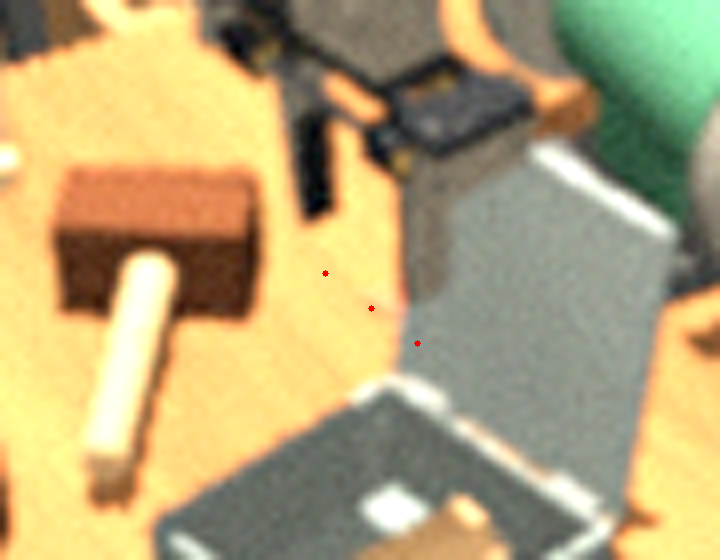

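View pics/a12_wrist.png

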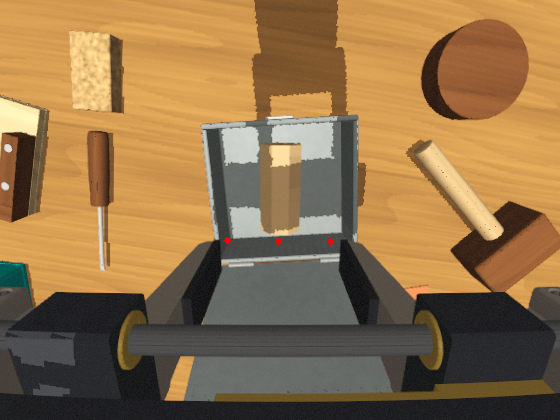

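```bash
cat >> h.py <<'E'
def tri(l):
    A=np.zeros((3,3));b=np.zeros(3)
    for d,uv in l:
        C,v=ray(d,uv);v=v[0]/np.linalg.norm(v[0]);M=np.eye(3)-np.outer(v,v);A+=M;b+=M@C
    X=np.linalg.solve(A,b)
    return X,[ (proj(d,X)-uv).round(2).tolist() for d,uv in l]
E
python3 -c "
from h import *
ds=robot.get_image('side');dw=robot.get_image('wrist')
print(robot.get_obs()['ee_pos'])
print(tri([(ds,np.array([238.6,144.9])),(dw,np.array([345,243.]))]))
print(tri([(ds,np.array([251.7,155.3])),(dw,np.array([214,243.]))]))
w=np.array(dw['R']);print(-w.T@dw['t'], (robot.get_obs()['orientation'].T@w.T).round(3))
f=dw['frame'][100:330,140:420];cv2.imwrite('pics/w12.png',cv2.resize(f,None,fx=2.8,fy=2.5))
d=robot.get_image('top');cv2.imwrite('pics/t12.png',cv2.resize(d['frame'][120:280,120:330],None,fx=3.7,fy=3.7))
"
```

```text
[0.49945527 0.24012229 0.21993756]
(array([0.48967593, 0.27767183, 0.24913416]), [[[-0.95, 0.44]], [[-2.32, 6.22]]])
(array([0.50248667, 0.19934315, 0.24492313]), [[[-0.81, 0.57]], [[-1.62, 5.85]]])
[0.42104894 0.22984049 0.41925451] [[ 0.    -0.961 -0.278]
 [ 1.     0.    -0.   ]
 [ 0.001 -0.278  0.961]]
```

View pics/w12.png

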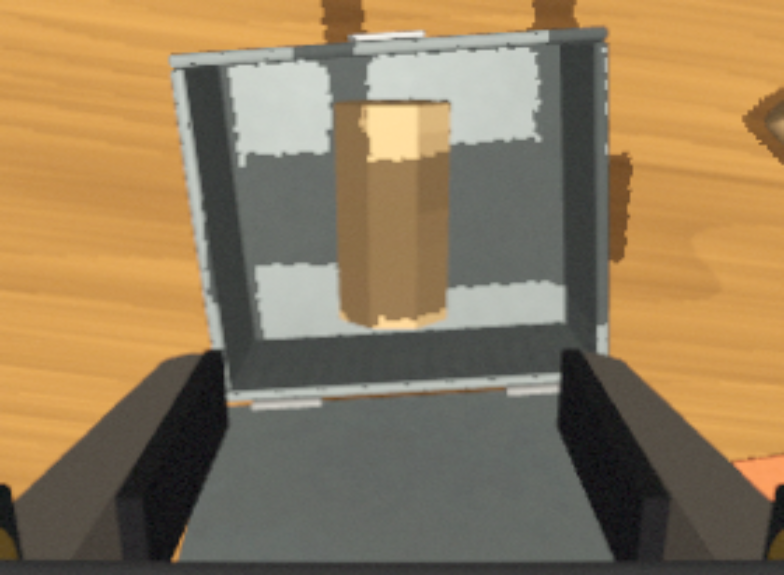

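View pics/t12.png

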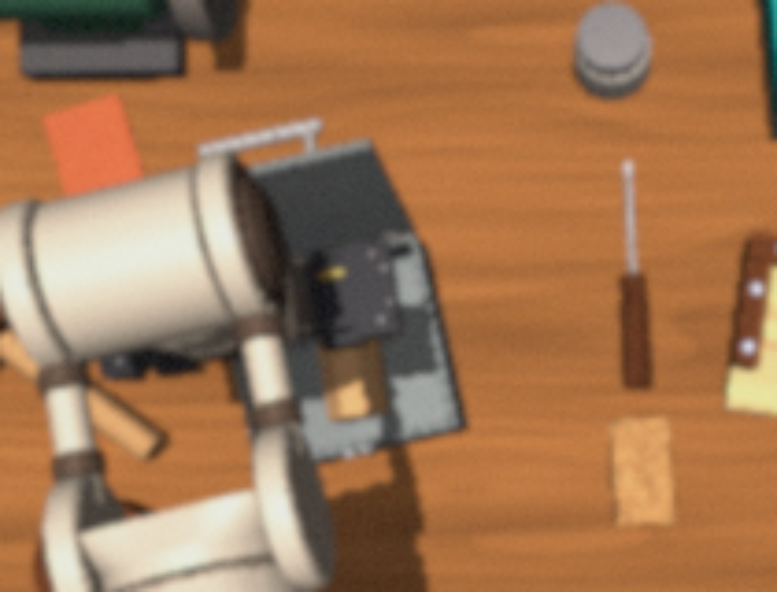

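Request:
play_rows(steps=[{"dx": 0,"dy": 0,"dz": 0.04,"twist": 0},{"dx": 0,"dy": 0,"dz": 0.05,"twist": 0},{"dx": 0,"dy": 0,"dz": 0.05,"twist": 0},{"dx": 0,"dy": 0,"dz": 0.03,"twist": 0},{"dx": 0,"dy": 0,"dz": 0,"twist": 0}])

```text
time_s: 12.25
ee_pos: [0.4985, 0.2398, 0.0486]
orientation: [[-0.99, -0.142, -0.005], [-0.142, 0.99, -0.001], [0.005, -0.0, -1.0]]
contact_force: [0.5, 0.9, 0.1]
finger_gap: 0.78
```

```bash
python3 snap.py a13
```

```text
pos [0.4985 0.2398 0.0486] yawy 1.7135 F [0.51 0.87 0.09] gap 0.0717 t 12.25 q [ 0.23  0.25  1.77  0.    1.12 -1.48]
side [[246.8, 189.0], [241.4, 184.6], [252.4, 193.6]]
wrist [[278.5, 232.5], [329.4, 232.4], [227.5, 232.4]]
```

View pics/a13_side.png

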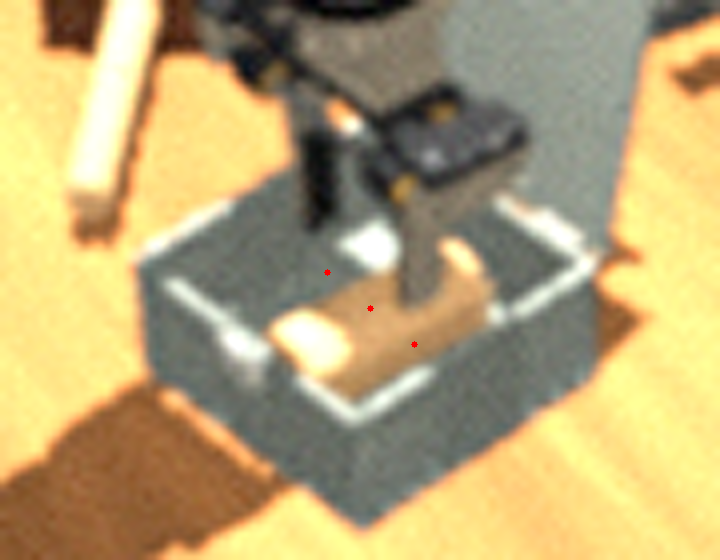

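View pics/a13_wrist.png

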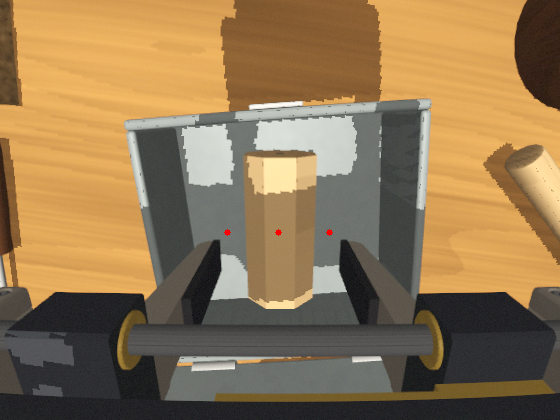

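Request:
play_rows(steps=[{"dx": 0,"dy": 0,"dz": 0.02,"twist": 0},{"dx": 0,"dy": 0,"dz": 0.015,"twist": 0},{"dx": 0,"dy": 0,"dz": 0.01,"twist": 0},{"dx": 0,"dy": 0,"dz": 0.004,"twist": 0},{"dx": 0,"dy": 0,"dz": 0.004,"twist": 0}])

```text
time_s: 12.98
ee_pos: [0.5004, 0.2403, -0.002]
orientation: [[-0.99, -0.144, 0.001], [-0.144, 0.99, 0.0], [-0.001, 0.0, -1.0]]
contact_force: [0.9, 0.2, 0.2]
finger_gap: 0.784
```

```bash
python3 snap.py a14
```

```text
pos [ 0.5004  0.2403 -0.002 ] yawy 1.715 F [0.85 0.19 0.24] gap 0.072 t 12.97 q [ 0.23  0.33  1.79 -0.    1.02 -1.48]
side [[247.7, 197.9], [242.4, 193.4], [253.2, 202.5]]
wrist [[278.8, 236.9], [330.4, 236.9], [227.2, 236.9]]
```

View pics/a14_side.png

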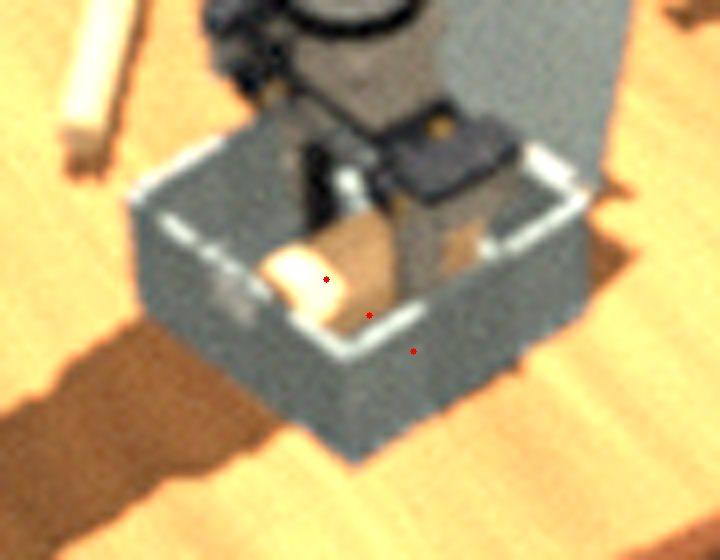

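View pics/a14_wrist.png

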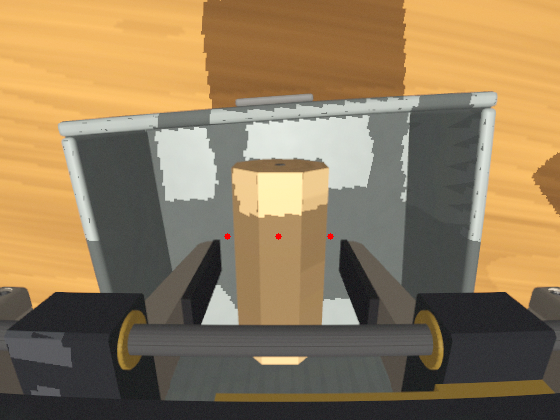

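Request:
play_rows(steps=[{"dx": 0,"dy": 0,"dz": 0.004,"twist": 0},{"dx": 0,"dy": 0,"dz": 0.003,"twist": 0},{"dx": 0,"dy": 0,"dz": 0.002,"twist": 0},{"dx": 0,"dy": 0,"dz": 0,"twist": 0},{"dx": 0,"dy": 0,"dz": 0,"twist": 0}])

```text
time_s: 13.7
ee_pos: [0.5, 0.2402, -0.0112]
orientation: [[-0.99, -0.144, 0.0], [-0.144, 0.99, 0.0], [-0.0, 0.0, -1.0]]
contact_force: [-0.7, 0.3, -0.3]
finger_gap: 0.782
```

Request:
play_rows(steps=[{"dx": 0,"dy": 0,"dz": 0,"twist": 0},{"dx": 0,"dy": 0,"dz": 0,"twist": 0},{"dx": 0,"dy": 0,"dz": 0,"twist": 0},{"dx": 0,"dy": 0,"dz": 0,"twist": 0},{"dx": 0,"dy": 0,"dz": 0,"twist": 0}], fingers=0.0)

```text
time_s: 14.32
ee_pos: [0.5, 0.2402, -0.0112]
orientation: [[-0.99, -0.144, 0.0], [-0.144, 0.99, 0.0], [-0.0, -0.0, -1.0]]
contact_force: [-0.2, 0.6, 0.4]
finger_gap: 0.544
```

Request:
play_rows(steps=[{"dx": 0,"dy": 0,"dz": -0.015,"twist": 0},{"dx": 0,"dy": 0,"dz": -0.03,"twist": 0},{"dx": 0,"dy": 0,"dz": -0.04,"twist": 0},{"dx": 0,"dy": 0,"dz": -0.045,"twist": 0},{"dx": 0,"dy": 0,"dz": -0.015,"twist": 0}])

```text
time_s: 14.95
ee_pos: [0.502, 0.2407, 0.1376]
orientation: [[-0.99, -0.144, 0.006], [-0.144, 0.99, 0.001], [-0.006, 0.001, -1.0]]
contact_force: [0.7, 0.4, -1.2]
finger_gap: 0.537
```

```bash
python3 snap.py a15
```

```text
pos [0.502  0.2407 0.1376] yawy 1.7151 F [ 0.71  0.38 -1.18] gap 0.0494 t 14.95 q [ 0.23  0.15  1.71  0.    1.28 -1.49]
side [[246.5, 171.8], [242.7, 168.7], [250.4, 174.9]]
wrist [[278.7, 235.8], [314.1, 235.7], [243.4, 235.7]]
```

View pics/a15_side.png

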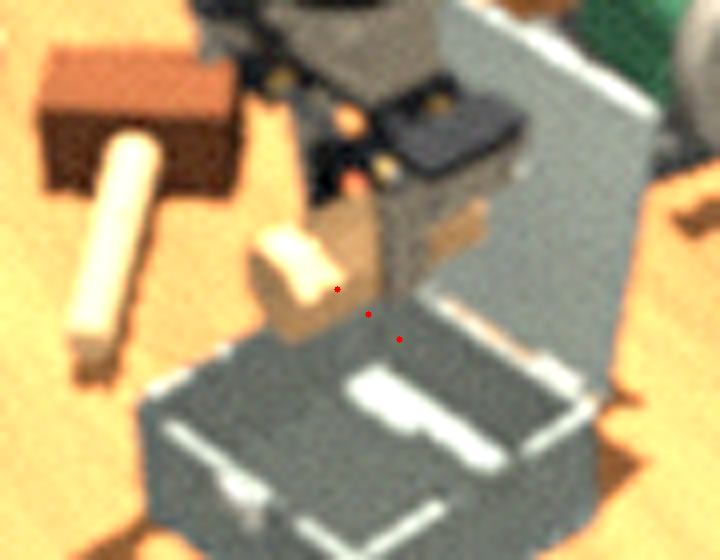

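View pics/a15_wrist.png

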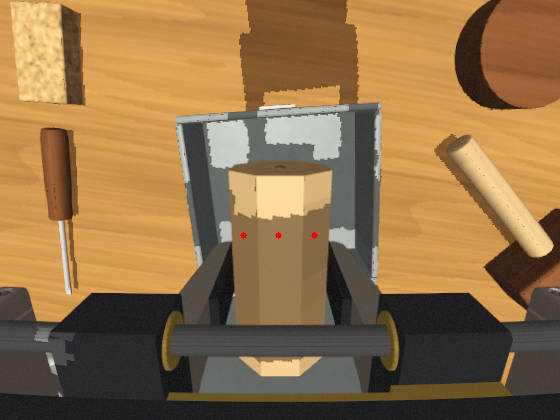

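```bash
python3 -c "
from h import *
plan([.505,-.1729,.1376],-.148,n=11)
o=robot.get_obs()
R=o['orientation'];cur=np.arctan2(R[1,1],R[0,1]);print((-.148-cur+np.pi/2)%np.pi-np.pi/2)"
```

```text
{"dx":0.0050,"dy":-0.0372,"dz":-0.0002,"twist":-0.1162}
{"dx":0.0093,"dy":-0.0364,"dz":-0.0002,"twist":-0.1162}
{"dx":0.0135,"dy":-0.0351,"dz":-0.0003,"twist":-0.1162}
{"dx":0.0175,"dy":-0.0333,"dz":-0.0003,"twist":-0.1162}
{"dx":0.0212,"dy":-0.0310,"dz":-0.0003,"twist":-0.1162}
{"dx":0.0247,"dy":-0.0284,"dz":-0.0003,"twist":-0.1162}
{"dx":0.0278,"dy":-0.0253,"dz":-0.0003,"twist":-0.1162}
{"dx":0.0305,"dy":-0.0219,"dz":-0.0003,"twist":-0.1162}
{"dx":0.0329,"dy":-0.0182,"dz":-0.0003,"twist":-0.1162}
{"dx":0.0348,"dy":-0.0143,"dz":-0.0003,"twist":-0.1162}
{"dx":0.0362,"dy":-0.0102,"dz":-0.0003,"twist":-0.1162}
n 11 pos [0.5011 0.2405 0.1354] yawy 1.7151 F [ 0.5  -0.56 -2.11] gap 0.05 t 15.05
1.2785188044869416
```

```bash
sed -i 's/n=None,vmax=.055)/n=None,vmax=.055,turn=None)/; s/^    n=n or int/    dy=dy if turn is None else turn\n    n=n or int/' h.py; python3 -c "
from h import *
plan([.505,-.1729,.1376],n=11,turn=-1.863)"
```

```text
{"dx":0.0050,"dy":-0.0372,"dz":-0.0002,"twist":0.1694}
{"dx":-0.0013,"dy":-0.0376,"dz":-0.0002,"twist":0.1694}
{"dx":-0.0076,"dy":-0.0368,"dz":-0.0002,"twist":0.1694}
{"dx":-0.0137,"dy":-0.0350,"dz":-0.0002,"twist":0.1694}
{"dx":-0.0194,"dy":-0.0322,"dz":-0.0001,"twist":0.1694}
{"dx":-0.0246,"dy":-0.0284,"dz":-0.0001,"twist":0.1694}
{"dx":-0.0290,"dy":-0.0239,"dz":-0.0001,"twist":0.1694}
{"dx":-0.0326,"dy":-0.0187,"dz":-0.0001,"twist":0.1694}
{"dx":-0.0353,"dy":-0.0129,"dz":-0.0001,"twist":0.1694}
{"dx":-0.0370,"dy":-0.0068,"dz":-0.0001,"twist":0.1694}
{"dx":-0.0376,"dy":-0.0004,"dz":-0.0001,"twist":0.1694}
n 11 pos [0.5011 0.2405 0.1354] yawy 1.7151 F [ 0.5  -0.56 -2.11] gap 0.05 t 15.05
```

Request:
play_rows(steps=[{"dx": 0.005,"dy": -0.037,"dz": 0,"twist": 0.169},{"dx": -0.001,"dy": -0.0376,"dz": 0,"twist": 0.169},{"dx": -0.0076,"dy": -0.0368,"dz": 0,"twist": 0.169},{"dx": -0.0137,"dy": -0.035,"dz": 0,"twist": 0.169},{"dx": -0.0194,"dy": -0.0322,"dz": 0,"twist": 0.169}])

```text
time_s: 15.68
ee_pos: [0.4997, 0.0515, 0.1311]
orientation: [[-0.761, 0.649, -0.004], [0.649, 0.761, 0.001], [0.004, -0.002, -1.0]]
contact_force: [0.1, 0.1, -1.5]
finger_gap: 0.544
```

Request:
play_rows(steps=[{"dx": -0.0246,"dy": -0.0284,"dz": 0,"twist": 0.169},{"dx": -0.029,"dy": -0.0239,"dz": 0,"twist": 0.169},{"dx": -0.0326,"dy": -0.0187,"dz": 0,"twist": 0.169},{"dx": -0.0353,"dy": -0.0129,"dz": 0,"twist": 0.169},{"dx": -0.037,"dy": -0.0068,"dz": 0,"twist": 0.169}])

```text
time_s: 16.3
ee_pos: [0.5022, -0.1359, 0.131]
orientation: [[-0.019, 1.0, -0.004], [1.0, 0.019, 0.002], [0.002, -0.004, -1.0]]
contact_force: [0.3, -0.4, -1.2]
finger_gap: 0.54
```

Request:
play_rows(steps=[{"dx": -0.0376,"dy": 0,"dz": 0,"twist": 0.169},{"dx": 0,"dy": 0,"dz": 0,"twist": 0},{"dx": 0,"dy": 0,"dz": 0.02,"twist": 0},{"dx": 0,"dy": 0,"dz": 0.02,"twist": 0},{"dx": 0,"dy": 0,"dz": 0,"twist": 0}])

```text
time_s: 16.92
ee_pos: [0.5023, -0.1707, 0.0905]
orientation: [[0.142, 0.99, -0.006], [0.99, -0.142, 0.004], [0.003, -0.006, -1.0]]
contact_force: [-0.4, 0.3, -1.8]
finger_gap: 0.54
```

```bash
python3 snap.py a16; python3 -c "
from h import *
d=robot.get_image('top');cv2.imwrite('pics/t16.png',cv2.resize(d['frame'][120:280,270:470],None,fx=3.7,fy=3.7))"
```

```text
pos [ 0.5023 -0.1707  0.0905] yawy -0.1421 F [-0.41  0.35 -1.84] gap 0.0496 t 16.93 q [-0.56  0.14  1.81  0.    1.2  -0.41]
side [[305.3, 245.6], [311.6, 243.5], [299.0, 247.8]]
wrist [[277.8, 236.2], [313.0, 236.1], [242.6, 236.2]]
```

View pics/a16_side.png

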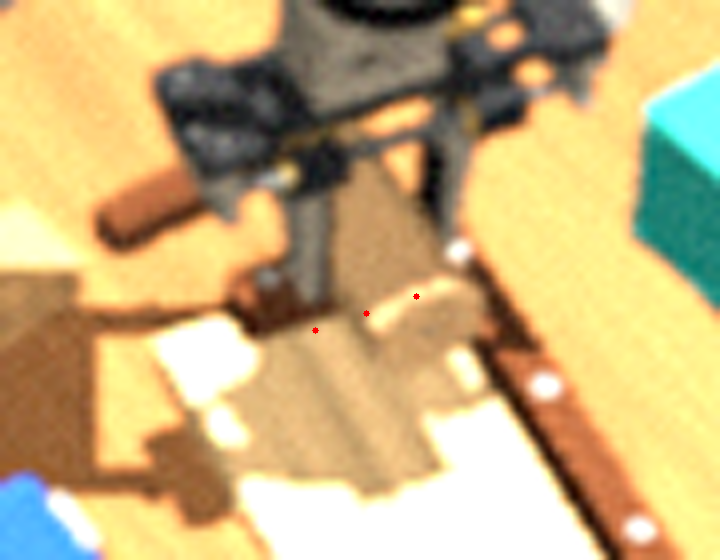

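View pics/a16_wrist.png

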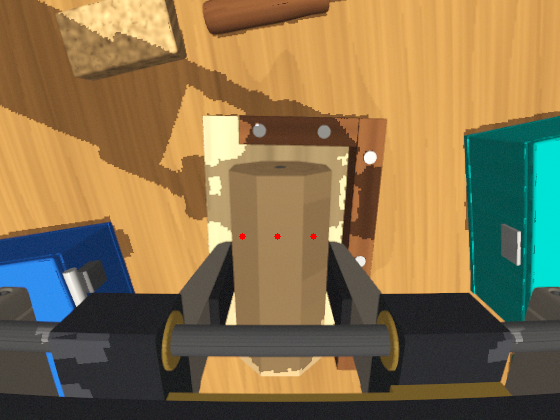

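View pics/t16.png

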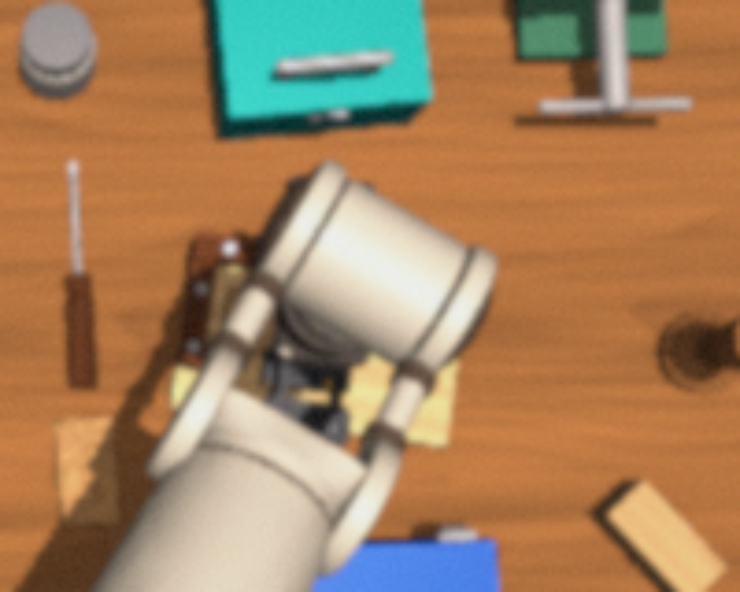

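```bash
python3 -c "
from h import *
d=robot.get_image('wrist')
w=cv2.resize(d['frame'][100:330,180:420],None,fx=3.3,fy=2.6,interpolation=cv2.INTER_CUBIC);cv2.imwrite('pics/w16c.png',w)
S=onz(d,[(259,131),(324,132),(370,157),(361,261)],.049);print(S)
print('stop ang',np.arctan2(*(S[1]-S[0])[[1,0]]),'fence ang',np.arctan2(*(S[2]-S[3])[[1,0]])-np.pi/2)
dt=robot.get_image('top')
c=lambda U:(np.array(U,float)+.5)/5.6-.5+[290,165]
T=onz(dt,c([(179,272),(192,184),(235,124),(395,147),(554,169)]),.049);print(T)
print(np.arctan2(*(T[1]-T[0])[[1,0]]),np.arctan2(*(T[2]-T[4])[[1,0]])-np.pi/2)
P=onz(d,[(357,147),(240,145)],.048);print(P)
"
```

```text
[[ 0.49917554 -0.10013966  0.049     ]
 [ 0.54911267 -0.10805718  0.049     ]
 [ 0.58347596 -0.13247172  0.049     ]
 [ 0.57007889 -0.22244699  0.049     ]]
stop ang -0.15724085146629702 fence ang -0.14781130192472225
[[ 0.4966455  -0.09756394  0.049     ]
 [ 0.54590803 -0.10610285  0.049     ]
 [ 0.57932108 -0.13109183  0.049     ]
 [ 0.5645954  -0.2203126   0.049     ]
 [ 0.55047482 -0.30880704  0.049     ]]
-0.1716294144279944 -0.1609139432783533
[[ 0.57398852 -0.12329285  0.048     ]
 [ 0.48251963 -0.10864522  0.048     ]]
```

View pics/w16c.png

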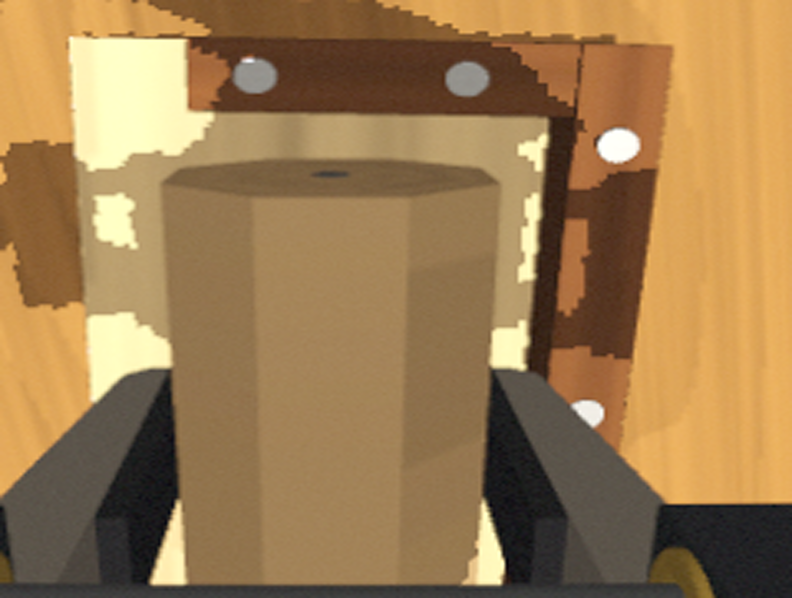

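```bash
python3 -c "
from h import *
d=robot.get_image('wrist')
c=lambda U:np.array(U,float)/[3.3,2.6]+[180,100]
E=onz(d,c([(253,195),(408,195)]),.158);print(E,np.linalg.norm(E[0]-E[1]))
E2=onz(d,c([(163,183),(498,183)]),.143);print(E2,np.linalg.norm(E2[0]-E2[1]))
corner=np.array([.573,-.122]);a=-.155;xh=np.array([np.cos(a),np.sin(a)]);yh=np.array([-np.sin(a),np.cos(a)])
for e in (E,E2):
  for p in e: q=p[:2]-corner; print('jig',53+1e3*q@xh,98+1e3*q@yh)
st()
"
```

```text
[[ 0.50315159 -0.11633756  0.158     ]
 [ 0.52405957 -0.11936244  0.158     ]] 0.021125661401336274
[[ 0.48858179 -0.11460092  0.143     ]
 [ 0.53857517 -0.12183319  0.143     ]] 0.050513794756085154
jig -16.88519907482997 92.81135484966832
jig 4.239108553572777 93.05051350937961
jig -31.54843395846096 92.27788256630741
jig 18.962117350887006 92.85030468819247
pos [ 0.5053 -0.1732  0.0945] yawy -0.1435 F [-0.35 -0.23 -1.08] gap 0.0499 t 17.23 q [-0.56  0.14  1.8   0.    1.2  -0.41]
```

Request:
play_rows(steps=[{"dx": 0,"dy": 0,"dz": 0.03,"twist": 0.01},{"dx": 0,"dy": 0,"dz": 0.03,"twist": 0},{"dx": 0,"dy": 0,"dz": 0.02,"twist": 0},{"dx": 0,"dy": 0,"dz": 0.008,"twist": 0},{"dx": 0,"dy": 0,"dz": 0,"twist": 0}])

```text
time_s: 17.85
ee_pos: [0.5049, -0.1731, 0.0059]
orientation: [[0.153, 0.988, 0.0], [0.988, -0.153, -0.0], [-0.0, 0.0, -1.0]]
contact_force: [0.8, 0.0, -1.0]
finger_gap: 0.541
```

Request:
play_rows(steps=[{"dx": 0,"dy": 0,"dz": 0.002,"twist": 0},{"dx": 0,"dy": 0,"dz": 0.001,"twist": 0},{"dx": 0,"dy": 0,"dz": 0.001,"twist": 0},{"dx": 0,"dy": 0,"dz": 0.0005,"twist": 0},{"dx": 0,"dy": 0,"dz": 0,"twist": 0}])

```text
time_s: 18.48
ee_pos: [0.5047, -0.1731, 0.0012]
orientation: [[0.153, 0.988, 0.0], [0.988, -0.153, -0.0], [-0.0, 0.0, -1.0]]
contact_force: [0.1, 0.2, -1.3]
finger_gap: 0.543
```

```bash
python3 snap.py a17
```

```text
pos [ 0.5047 -0.1731  0.0012] yawy -0.154 F [ 0.14  0.2  -1.28] gap 0.0499 t 18.48 q [-0.56  0.28  1.85 -0.    1.01 -0.4 ]
side [[305.4, 262.1], [311.5, 260.0], [299.2, 264.2]]
wrist [[279.6, 237.9], [315.2, 237.8], [243.9, 237.8]]
```

View pics/a17_side.png

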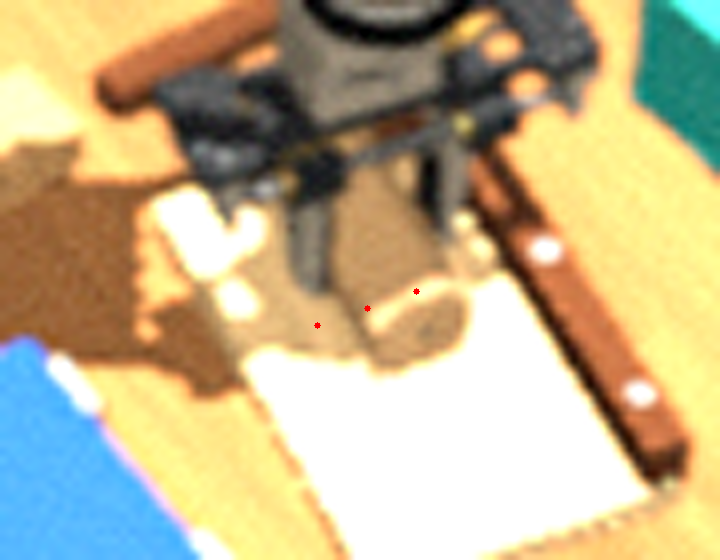

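View pics/a17_wrist.png

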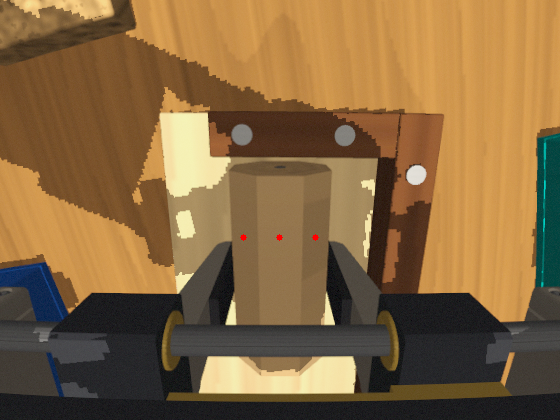

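Request:
play_rows(steps=[{"dx": 0,"dy": 0,"dz": 0.001,"twist": 0},{"dx": 0,"dy": 0,"dz": 0.0005,"twist": 0},{"dx": 0,"dy": 0,"dz": 0.0005,"twist": 0},{"dx": 0,"dy": 0,"dz": 0,"twist": 0},{"dx": 0,"dy": 0,"dz": 0,"twist": 0}])

```text
time_s: 19.2
ee_pos: [0.5051, -0.1732, 0.0007]
orientation: [[0.153, 0.988, 0.0], [0.988, -0.153, -0.0], [-0.0, 0.0, -1.0]]
contact_force: [-3.7, 1.9, 9.9]
finger_gap: 0.537
```

Request:
play_rows(steps=[{"dx": 0,"dy": 0,"dz": -0.001,"twist": 0},{"dx": 0.003,"dy": 0,"dz": 0,"twist": 0},{"dx": 0.001,"dy": 0,"dz": 0,"twist": 0},{"dx": 0.001,"dy": 0,"dz": 0,"twist": 0},{"dx": 0,"dy": 0,"dz": 0,"twist": 0}])

```text
time_s: 19.82
ee_pos: [0.5062, -0.1686, 0.0008]
orientation: [[0.153, 0.988, 0.001], [0.988, -0.153, -0.001], [-0.001, 0.001, -1.0]]
contact_force: [-0.2, -2.2, 4.5]
finger_gap: 0.546
```

Request:
play_rows(steps=[{"dx": 0.001,"dy": 0,"dz": 0,"twist": 0},{"dx": 0.001,"dy": 0,"dz": 0,"twist": 0},{"dx": 0,"dy": 0,"dz": 0,"twist": 0},{"dx": 0,"dy": 0,"dz": 0,"twist": 0},{"dx": 0,"dy": 0,"dz": 0,"twist": 0}])

```text
time_s: 20.45
ee_pos: [0.5062, -0.1679, 0.0008]
orientation: [[0.153, 0.988, 0.001], [0.988, -0.153, -0.003], [-0.003, 0.001, -1.0]]
contact_force: [-1.8, -7.0, 4.1]
finger_gap: 0.543
```

```bash
python3 snap.py a18
```

```text
pos [ 0.5062 -0.1679  0.0008] yawy -0.154 F [-1.79 -7.02  4.05] gap 0.0499 t 20.45 q [-0.55  0.28  1.86 -0.    1.01 -0.39]
side [[304.9, 261.1], [311.1, 259.0], [298.7, 263.2]]
wrist [[279.6, 237.9], [315.3, 237.9], [243.9, 237.9]]
```

View pics/a18_wrist.png

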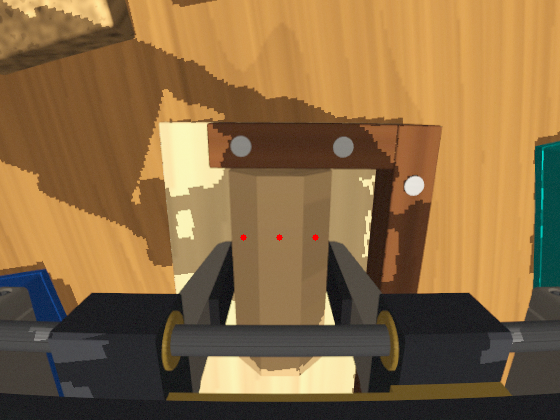

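Request:
play_rows(steps=[{"dx": 0,"dy": 0,"dz": 0,"twist": 0},{"dx": 0,"dy": 0,"dz": 0,"twist": 0},{"dx": 0,"dy": 0,"dz": 0,"twist": 0},{"dx": 0,"dy": 0,"dz": -0.03,"twist": 0},{"dx": 0,"dy": 0,"dz": -0.05,"twist": 0}], fingers=0.064)

```text
time_s: 21.18
ee_pos: [0.5039, -0.1647, 0.0789]
orientation: [[0.153, 0.988, -0.005], [0.988, -0.153, 0.003], [0.002, -0.005, -1.0]]
contact_force: [1.6, -0.7, 0.2]
finger_gap: 0.692
```

```bash
python3 snap.py a19; python3 -c "
from h import *
plan([.4608,-.1608,.08],turn=-1.571,n=9)"
```

```text
pos [ 0.5039 -0.1647  0.0789] yawy -0.1539 F [ 1.55 -0.67  0.23] gap 0.0636 t 21.18 q [-0.54  0.16  1.82  0.    1.17 -0.39]
side [[304.6, 246.6], [312.6, 243.9], [296.5, 249.2]]
wrist [[271.7, 230.7], [315.5, 230.5], [227.7, 230.9]]
{"dx":-0.0000,"dy":-0.0055,"dz":0.0006,"twist":0.1746}
{"dx":-0.0010,"dy":-0.0054,"dz":0.0006,"twist":0.1746}
{"dx":-0.0019,"dy":-0.0051,"dz":0.0006,"twist":0.1746}
{"dx":-0.0028,"dy":-0.0047,"dz":0.0006,"twist":0.1746}
{"dx":-0.0036,"dy":-0.0042,"dz":0.0006,"twist":0.1746}
{"dx":-0.0042,"dy":-0.0035,"dz":0.0006,"twist":0.1746}
{"dx":-0.0048,"dy":-0.0027,"dz":0.0006,"twist":0.1746}
{"dx":-0.0052,"dy":-0.0018,"dz":0.0006,"twist":0.1746}
{"dx":-0.0054,"dy":-0.0009,"dz":0.0007,"twist":0.1746}
n 9 pos [ 0.5096 -0.1681  0.0858] yawy -0.1537 F [ 0.82 -0.61 -0.2 ] gap 0.0638 t 21.27
```

View pics/a19_wrist.png

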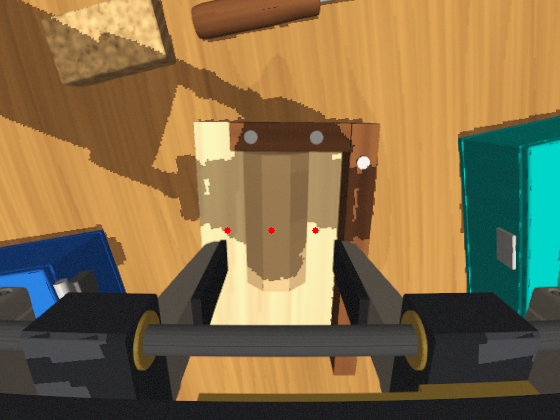

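View pics/a19_side.png

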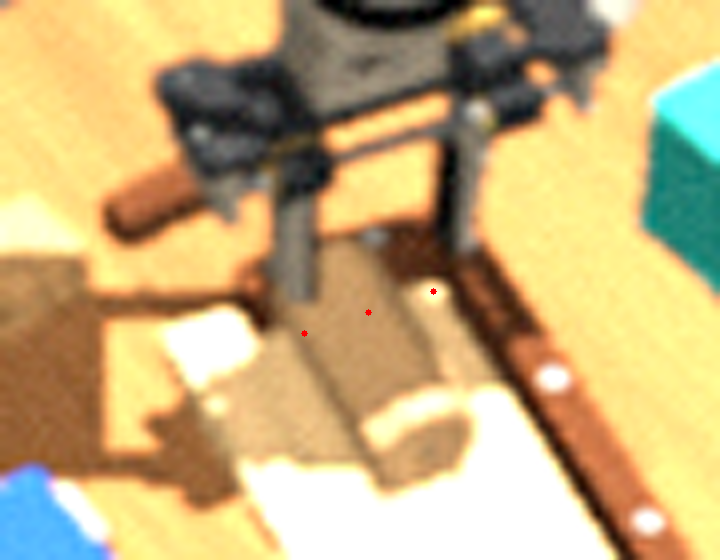

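Request:
play_rows(steps=[{"dx": 0,"dy": -0.0055,"dz": 0,"twist": 0.175},{"dx": -0.001,"dy": -0.0054,"dz": 0,"twist": 0.175},{"dx": -0.002,"dy": -0.0051,"dz": 0,"twist": 0.175},{"dx": -0.003,"dy": -0.0047,"dz": 0,"twist": 0.175},{"dx": -0.0036,"dy": -0.0042,"dz": 0,"twist": 0.175}], fingers=0.0)

```text
time_s: 21.9
ee_pos: [0.4778, -0.1617, 0.0792]
orientation: [[0.86, 0.511, -0.001], [0.511, -0.86, 0.001], [-0.0, -0.001, -1.0]]
contact_force: [-0.1, -0.0, -0.1]
finger_gap: 0.174
```

Request:
play_rows(steps=[{"dx": -0.0042,"dy": -0.0035,"dz": 0,"twist": 0.175},{"dx": -0.005,"dy": -0.0027,"dz": 0,"twist": 0.175},{"dx": -0.005,"dy": -0.002,"dz": 0,"twist": 0.175},{"dx": -0.0055,"dy": -0.001,"dz": 0,"twist": 0.175},{"dx": 0,"dy": 0,"dz": 0,"twist": 0}])

```text
time_s: 22.52
ee_pos: [0.4561, -0.1584, 0.0794]
orientation: [[0.988, -0.156, -0.001], [-0.156, -0.988, 0.001], [-0.001, -0.001, -1.0]]
contact_force: [0.1, 0.5, -0.2]
finger_gap: 0.007
```

```bash
python3 snap.py a20
```

```text
pos [ 0.4561 -0.1584  0.0794] yawy -1.7271 F [ 0.08  0.5  -0.15] gap 0.0007 t 22.52 q [-0.59  0.03  1.95  0.    1.16  1.14]
side [[292.4, 250.8], [292.4, 250.9], [292.4, 250.7]]
wrist [[281.1, 237.2], [281.5, 237.2], [280.6, 237.2]]
```

View pics/a20_wrist.png

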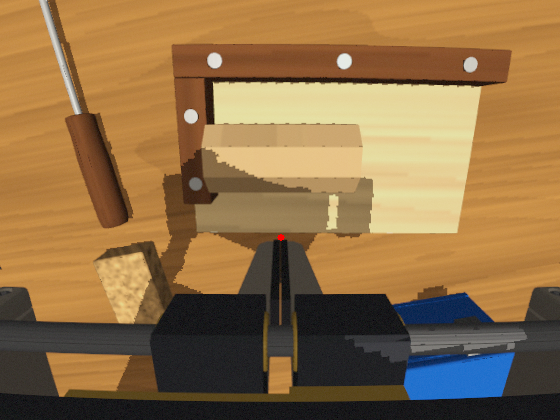

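View pics/a20_side.png

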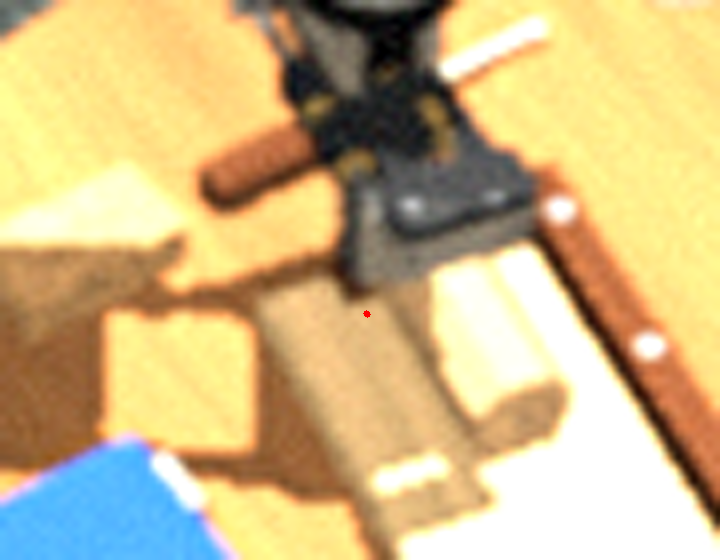

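```bash
python3 -c "
from h import *
d=robot.get_image('wrist')
cv2.imwrite('pics/w20c.png',cv2.resize(d['frame'][30:250,160:400],None,fx=3.3,fy=2.7,interpolation=cv2.INTER_CUBIC))
T=onz(d,[(204,146),(362,147),(362,179),(203,178)],.068);print(T,np.linalg.norm(T[0]-T[1]),np.linalg.norm(T[0]-T[3]))
F=onz(d,[(215,76),(500,82)],.048);print('fence top inner',F,np.arctan2(*(F[0]-F[1])[[1,0]])-np.pi/2)
S=onz(d,[(214,61),(344,61),(470,64)],.049);print(S)
St=onz(d,[(211,95),(211,140)],.048);print('stop inner',St); st()
"
```

```text
[[ 0.5255831  -0.11613984  0.068     ]
 [ 0.50826416 -0.22254494  0.068     ]
 [ 0.48609962 -0.22069152  0.068     ]
 [ 0.50405327 -0.11056912  0.068     ]] 0.10780533939232792 0.022238845577194983
fence top inner [[ 0.57122097 -0.12932241  0.048     ]
 [ 0.53756777 -0.33179133  0.048     ]] -0.16470838301411894
[[ 0.58080784 -0.13081424  0.049     ]
 [ 0.5668292  -0.22006423  0.049     ]
 [ 0.55261567 -0.30885799  0.049     ]]
stop inner [[ 0.55916238 -0.12386081  0.048     ]
 [ 0.52811199 -0.1171706   0.048     ]]
pos [ 0.4567 -0.1587  0.0799] yawy -1.7263 F [-0.14  0.65  0.64] gap 0.0005 t 22.68 q [-0.59  0.03  1.95  0.    1.16  1.14]
```

View pics/w20c.png

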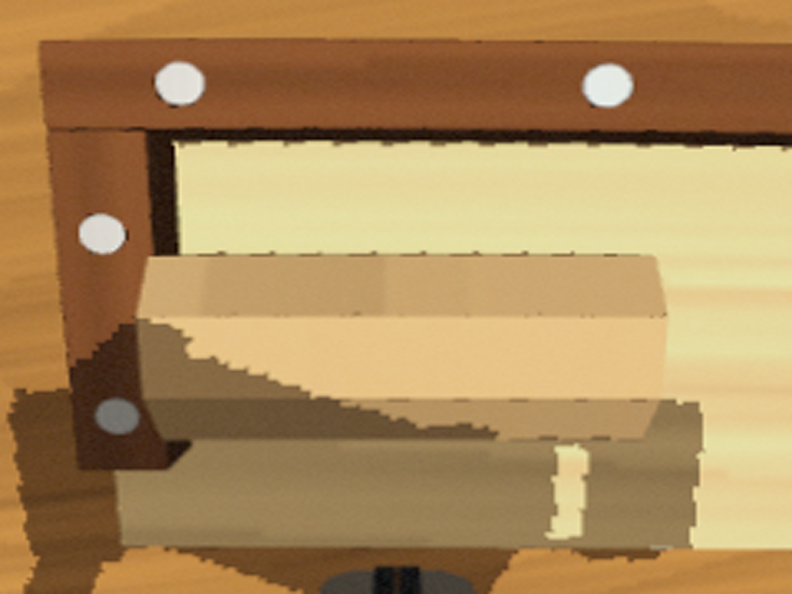

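Request:
play_rows(steps=[{"dx": 0,"dy": 0,"dz": 0.03,"twist": 0},{"dx": 0,"dy": 0,"dz": 0.03,"twist": 0},{"dx": 0,"dy": 0,"dz": 0.015,"twist": 0},{"dx": 0.005,"dy": 0,"dz": 0,"twist": 0},{"dx": 0.005,"dy": 0,"dz": 0,"twist": 0}])

```text
time_s: 23.3
ee_pos: [0.468, -0.1612, 0.0064]
orientation: [[0.988, -0.157, 0.002], [-0.157, -0.988, -0.001], [0.002, 0.001, -1.0]]
contact_force: [-0.9, 0.7, -0.3]
finger_gap: 0.007
```

Request:
play_rows(steps=[{"dx": 0.006,"dy": 0,"dz": 0,"twist": 0},{"dx": 0.006,"dy": 0,"dz": 0,"twist": 0},{"dx": 0.006,"dy": 0,"dz": 0,"twist": 0},{"dx": 0.006,"dy": 0,"dz": 0,"twist": 0},{"dx": 0.004,"dy": 0,"dz": 0,"twist": 0}])

```text
time_s: 23.92
ee_pos: [0.4946, -0.1649, 0.0052]
orientation: [[0.988, -0.157, -0.0], [-0.157, -0.988, -0.0], [0.0, 0.0, -1.0]]
contact_force: [-0.8, 0.1, 0.3]
finger_gap: 0.005
```

```bash
python3 snap.py a21
```

```text
pos [ 0.4946 -0.1649  0.0052] yawy -1.7289 F [-0.83  0.08  0.26] gap 0.0004 t 23.93 q [-0.55  0.24  1.89 -0.    1.01  1.17]
side [[301.9, 261.1], [301.9, 261.1], [301.8, 261.1]]
wrist [[281.1, 237.4], [281.5, 237.4], [280.8, 237.4]]
```

View pics/a21_wrist.png

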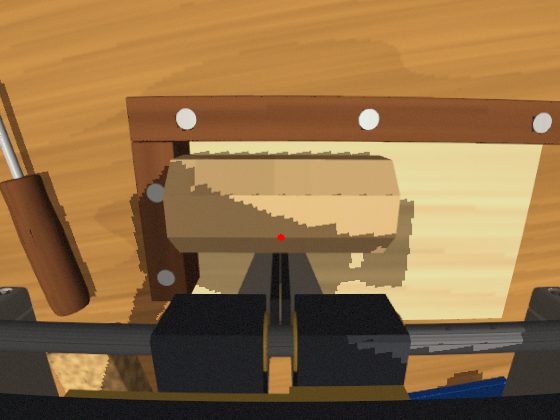

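View pics/a21_side.png

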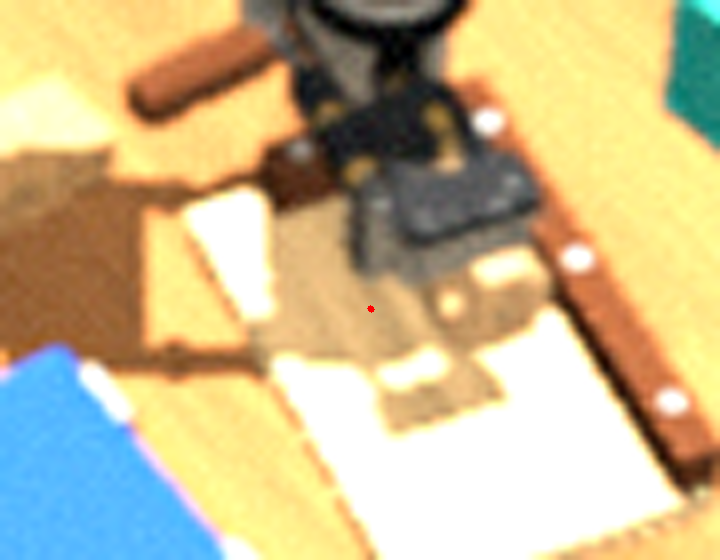

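Request:
play_rows(steps=[{"dx": 0.004,"dy": 0,"dz": 0,"twist": 0},{"dx": 0.003,"dy": 0,"dz": 0,"twist": 0},{"dx": 0.002,"dy": 0,"dz": 0,"twist": 0},{"dx": 0.001,"dy": 0,"dz": 0,"twist": 0},{"dx": 0,"dy": 0,"dz": 0,"twist": 0}])

```text
time_s: 24.65
ee_pos: [0.5031, -0.1662, 0.005]
orientation: [[0.988, -0.157, -0.002], [-0.157, -0.988, 0.001], [-0.002, -0.0, -1.0]]
contact_force: [-5.5, 0.5, 2.9]
finger_gap: 0.007
```

Request:
play_rows(steps=[{"dx": 0.001,"dy": 0,"dz": 0,"twist": 0},{"dx": 0.001,"dy": 0,"dz": 0,"twist": 0},{"dx": 0.001,"dy": 0,"dz": 0,"twist": 0},{"dx": 0,"dy": 0,"dz": 0,"twist": 0},{"dx": 0,"dy": 0,"dz": 0,"twist": 0}])

```text
time_s: 25.28
ee_pos: [0.503, -0.1661, 0.0045]
orientation: [[0.988, -0.157, -0.009], [-0.157, -0.988, 0.002], [-0.009, -0.001, -1.0]]
contact_force: [-14.3, 0.9, 8.9]
finger_gap: 0.002
```

```bash
python3 snap.py a22
```

```text
pos [ 0.503  -0.1661  0.0045] yawy -1.7282 F [-14.33   0.87   8.94] gap 0.0002 t 25.27 q [-0.55  0.27  1.85 -0.    1.03  1.18]
side [[303.9, 260.5], [304.0, 260.5], [303.9, 260.4]]
wrist [[281.2, 236.9], [281.4, 236.9], [281.1, 236.9]]
```

View pics/a22_wrist.png

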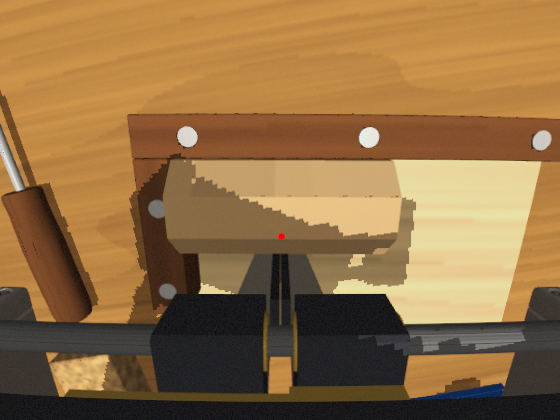

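Request:
play_rows(steps=[{"dx": -0.003,"dy": 0,"dz": 0,"twist": 0},{"dx": -0.006,"dy": 0,"dz": 0,"twist": 0},{"dx": 0,"dy": 0,"dz": -0.03,"twist": 0},{"dx": 0,"dy": 0,"dz": -0.045,"twist": 0},{"dx": 0,"dy": 0,"dz": 0,"twist": 0}])

```text
time_s: 26.0
ee_pos: [0.5016, -0.1674, 0.0846]
orientation: [[0.987, -0.158, 0.009], [-0.158, -0.988, -0.005], [0.009, 0.003, -1.0]]
contact_force: [-0.0, 0.5, 0.3]
finger_gap: 0.003
```

```bash
python3 snap.py a23; python3 -c "
from h import *
d=robot.get_image('wrist')
cv2.imwrite('pics/w23c.png',cv2.resize(d['frame'][60:250,130:400],None,fx=2.95,fy=2.95,interpolation=cv2.INTER_CUBIC))"
```

```text
pos [ 0.5016 -0.1674  0.0846] yawy -1.729 F [-0.02  0.53  0.25] gap 0.0003 t 26.0 q [-0.55  0.13  1.83  0.    1.17  1.18]
side [[304.6, 246.3], [304.6, 246.3], [304.6, 246.2]]
wrist [[282.3, 235.6], [282.5, 235.6], [282.1, 235.6]]
```

View pics/w23c.png

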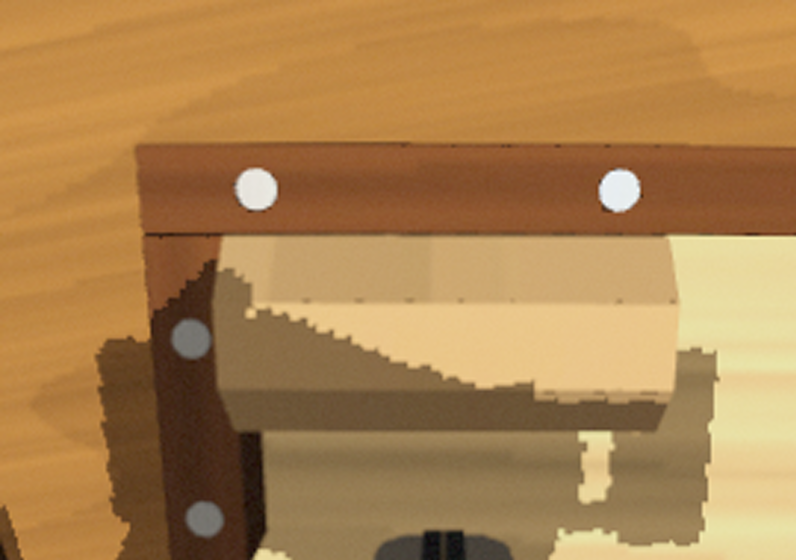

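View pics/a23_side.png

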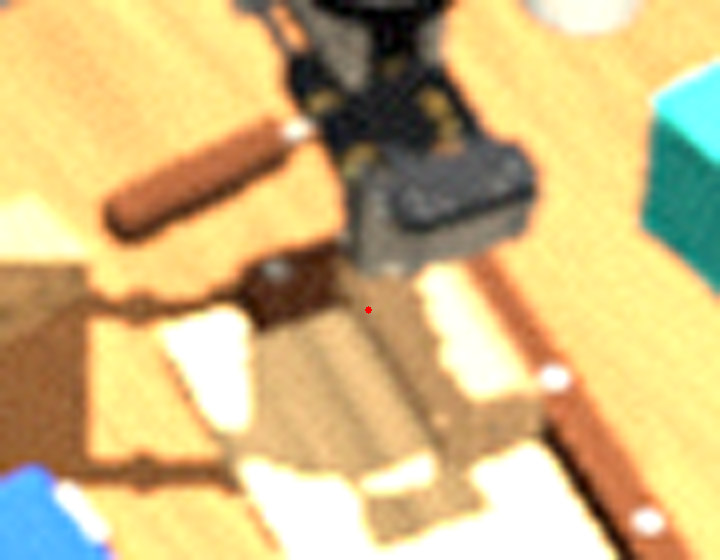

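```bash
python3 -c "
from h import *
d=robot.get_image('wrist')
c=lambda U:(np.array(U,float)+.5)/2.95-.5+[130,60]
a=-.157;xh=np.array([np.cos(a),np.sin(a)]);yh=np.array([-np.sin(a),np.cos(a)])
def s(n,U,z):
    P=onz(d,c(U),z); print(n,[(round(1e3*p[:2]@xh,1),round(1e3*p[:2]@yh,1)) for p in P])
s('end z68',[(213,302),(216,391)],.068)
s('other end z68',[(679,302),(674,393)],.068)
s('end z53',[(232,430),(221,236)],.0534)
s('other z53',[(658,431),(668,236)],.0534)
s('stop top',[(240,433),(236,433)],.048)
s('stop bottom',[(263,440),(266,530)],.018)
s('stop top low',[(243,545)],.048)
st()
"
```

```text
end z68 [(np.float64(568.2), np.float64(-30.6)), (np.float64(546.8), np.float64(-29.8))]
other end z68 [(np.float64(568.1), np.float64(-139.6)), (np.float64(546.2), np.float64(-139.9))]
end z53 [(np.float64(532.9), np.float64(-29.5)), (np.float64(582.4), np.float64(-30.0))]
other z53 [(np.float64(532.5), np.float64(-140.3)), (np.float64(582.3), np.float64(-139.6))]
stop top [(np.float64(530.6), np.float64(-30.3)), (np.float64(530.6), np.float64(-29.2))]
stop bottom [(np.float64(519.7), np.float64(-30.1)), (np.float64(490.5), np.float64(-29.3))]
stop top low [(np.float64(498.3), np.float64(-29.0))]
pos [ 0.4973 -0.1649  0.0788] yawy -1.729 F [ 0.02  0.56 -0.26] gap 0.0007 t 26.2 q [-0.55  0.14  1.84  0.    1.17  1.18]
```

Request:
play_rows(steps=[{"dx": 0.01,"dy": 0.03,"dz": 0,"twist": 0},{"dx": 0.015,"dy": 0.035,"dz": 0,"twist": 0},{"dx": 0.015,"dy": 0.022,"dz": 0.01,"twist": 0},{"dx": 0,"dy": 0,"dz": 0.03,"twist": 0},{"dx": 0,"dy": 0,"dz": 0.025,"twist": 0}])

```text
time_s: 26.82
ee_pos: [0.5227, -0.2571, 0.0124]
orientation: [[0.987, -0.158, -0.002], [-0.158, -0.987, 0.002], [-0.003, -0.002, -1.0]]
contact_force: [-0.5, 0.6, -1.1]
finger_gap: 0.001
```

Request:
play_rows(steps=[{"dx": 0,"dy": -0.004,"dz": 0,"twist": 0},{"dx": 0,"dy": -0.003,"dz": 0,"twist": 0},{"dx": 0,"dy": -0.002,"dz": 0,"twist": 0},{"dx": 0,"dy": 0,"dz": 0,"twist": 0},{"dx": 0,"dy": 0,"dz": 0,"twist": 0}])

```text
time_s: 27.45
ee_pos: [0.5257, -0.249, 0.0158]
orientation: [[0.988, -0.157, 0.001], [-0.157, -0.988, -0.001], [0.001, 0.001, -1.0]]
contact_force: [-0.2, -0.4, -0.7]
finger_gap: 0.004
```

```bash
python3 snap.py a24
```

```text
pos [ 0.5257 -0.249   0.0158] yawy -1.7289 F [-0.2  -0.45 -0.7 ] gap 0.0004 t 27.45 q [-0.65  0.36  1.71 -0.    1.07  1.08]
side [[322.4, 270.8], [322.4, 270.9], [322.4, 270.8]]
wrist [[281.2, 236.8], [281.5, 236.8], [280.9, 236.8]]
```

View pics/a24_wrist.png

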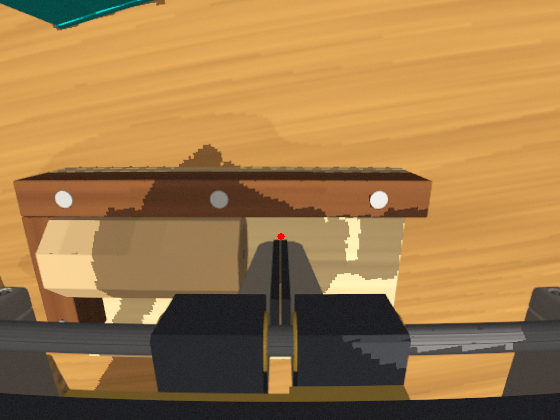

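Request:
play_rows(steps=[{"dx": 0,"dy": -0.003,"dz": 0,"twist": 0},{"dx": 0,"dy": -0.002,"dz": 0,"twist": 0},{"dx": 0,"dy": -0.001,"dz": 0,"twist": 0},{"dx": 0,"dy": 0,"dz": 0,"twist": 0},{"dx": 0,"dy": 0,"dz": 0,"twist": 0}])

```text
time_s: 28.18
ee_pos: [0.5263, -0.2429, 0.0152]
orientation: [[0.988, -0.158, -0.0], [-0.158, -0.988, -0.0], [-0.0, 0.0, -1.0]]
contact_force: [-0.9, 0.2, 0.1]
finger_gap: 0.003
```

Request:
play_rows(steps=[{"dx": 0,"dy": -0.002,"dz": 0,"twist": 0},{"dx": 0,"dy": -0.001,"dz": 0,"twist": 0},{"dx": 0,"dy": -0.001,"dz": 0,"twist": 0},{"dx": 0,"dy": 0,"dz": 0,"twist": 0},{"dx": 0,"dy": 0,"dz": 0,"twist": 0}])

```text
time_s: 28.8
ee_pos: [0.5268, -0.2411, 0.0158]
orientation: [[0.988, -0.157, 0.0], [-0.157, -0.988, -0.004], [0.001, 0.003, -1.0]]
contact_force: [-2.4, -6.6, 0.7]
finger_gap: 0.002
```

Request:
play_rows(steps=[{"dx": 0,"dy": 0.006,"dz": 0,"twist": 0},{"dx": 0,"dy": 0.003,"dz": -0.03,"twist": 0},{"dx": 0,"dy": 0,"dz": -0.035,"twist": 0},{"dx": -0.02,"dy": -0.035,"dz": 0,"twist": 0},{"dx": -0.02,"dy": -0.04,"dz": 0,"twist": 0}])

```text
time_s: 29.42
ee_pos: [0.4978, -0.1668, 0.0807]
orientation: [[0.987, -0.159, 0.001], [-0.159, -0.987, 0.0], [0.001, -0.001, -1.0]]
contact_force: [0.5, -0.0, -0.4]
finger_gap: 0.008
```

Request:
play_rows(steps=[{"dx": 0,"dy": 0,"dz": 0,"twist": 0},{"dx": 0,"dy": 0,"dz": 0.015,"twist": 0},{"dx": 0,"dy": 0,"dz": 0.015,"twist": 0},{"dx": 0,"dy": 0,"dz": 0.005,"twist": 0},{"dx": 0,"dy": 0,"dz": 0,"twist": 0}])

```text
time_s: 30.05
ee_pos: [0.4974, -0.1676, 0.0443]
orientation: [[0.987, -0.158, -0.001], [-0.158, -0.987, 0.001], [-0.002, -0.001, -1.0]]
contact_force: [-0.7, -0.2, -0.4]
finger_gap: 0.005
```

```bash
python3 snap.py a25; python3 -c "
from h import *
p=robot.get_obs()['ee_pos'];a=-.157;xh=np.array([np.cos(a),np.sin(a)]);yh=np.array([-np.sin(a),np.cos(a)])
print('rel',p[:2]@xh-.5574,p[:2]@yh+.085)
d=robot.get_image('wrist')
c=d['frame'][60:260,120:420];cv2.imwrite('pics/w25c.png',cv2.resize(c,None,fx=2.66,fy=2.66))"
```

```text
pos [ 0.4974 -0.1676  0.0443] yawy -1.7296 F [-0.73 -0.2  -0.44] gap 0.0005 t 30.05 q [-0.56  0.19  1.86  0.    1.1   1.17]
side [[303.2, 254.2], [303.3, 254.3], [303.2, 254.2]]
wrist [[281.1, 237.2], [281.4, 237.2], [280.8, 237.2]]
rel -0.03920544000666448 -0.0028806661470481415
```

View pics/w25c.png

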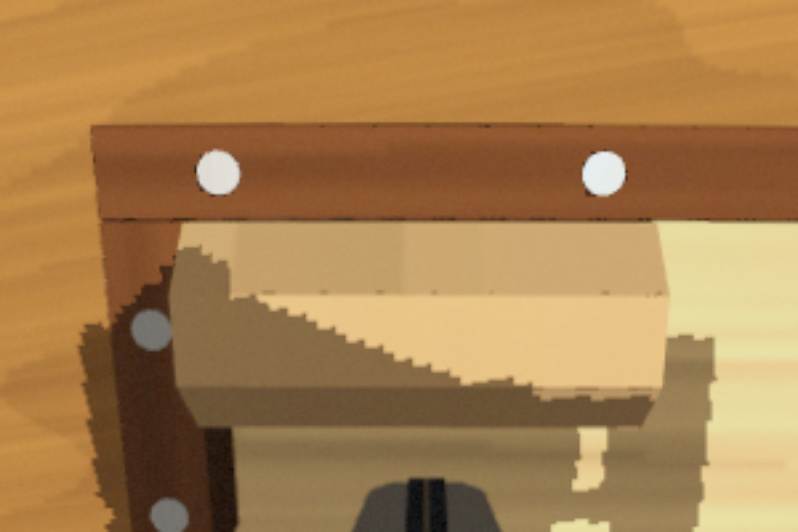

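View pics/a25_side.png

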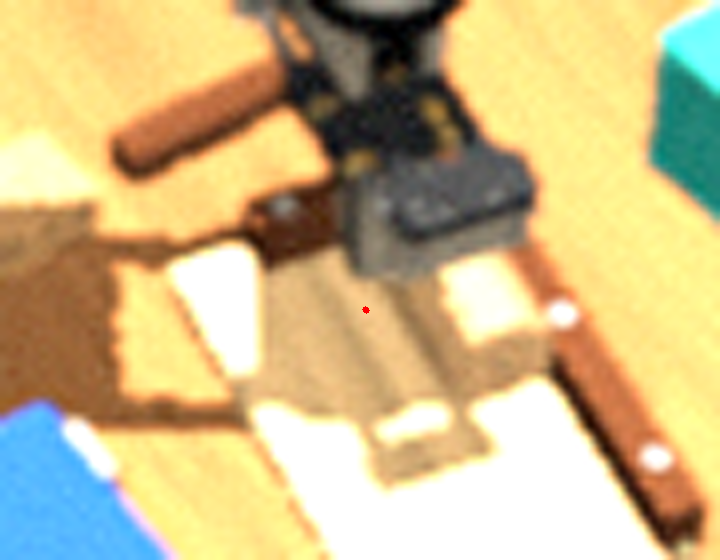

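Request:
play_rows(steps=[{"dx": 0.003,"dy": 0,"dz": 0.003,"twist": 0},{"dx": 0.003,"dy": 0,"dz": 0.003,"twist": 0},{"dx": 0.001,"dy": 0,"dz": 0.001,"twist": 0},{"dx": 0.001,"dy": 0,"dz": 0.001,"twist": 0},{"dx": 0,"dy": 0,"dz": 0,"twist": 0}])

```text
time_s: 30.82
ee_pos: [0.5057, -0.1687, 0.0371]
orientation: [[0.988, -0.158, -0.0], [-0.158, -0.988, 0.0], [-0.0, -0.0, -1.0]]
contact_force: [-0.3, 0.2, -0.7]
finger_gap: 0.006
```

Request:
play_rows(steps=[{"dx": 0.001,"dy": 0,"dz": 0.001,"twist": 0},{"dx": 0.001,"dy": 0,"dz": 0.001,"twist": 0},{"dx": 0.0005,"dy": 0,"dz": 0.0005,"twist": 0},{"dx": 0,"dy": 0,"dz": 0,"twist": 0},{"dx": 0,"dy": 0,"dz": 0,"twist": 0}])

```text
time_s: 31.45
ee_pos: [0.5082, -0.1691, 0.0347]
orientation: [[0.988, -0.158, 0.0], [-0.158, -0.988, -0.0], [0.0, 0.0, -1.0]]
contact_force: [-0.5, 0.4, 0.9]
finger_gap: 0.004
```

```bash
python3 snap.py a26
```

```text
pos [ 0.5082 -0.1691  0.0347] yawy -1.729 F [-0.53  0.42  0.91] gap 0.0004 t 31.45 q [-0.55  0.23  1.84 -0.    1.08  1.18]
side [[305.9, 255.0], [305.9, 255.0], [305.9, 255.0]]
wrist [[281.2, 236.9], [281.5, 236.9], [280.9, 236.9]]
```

View pics/a26_wrist.png

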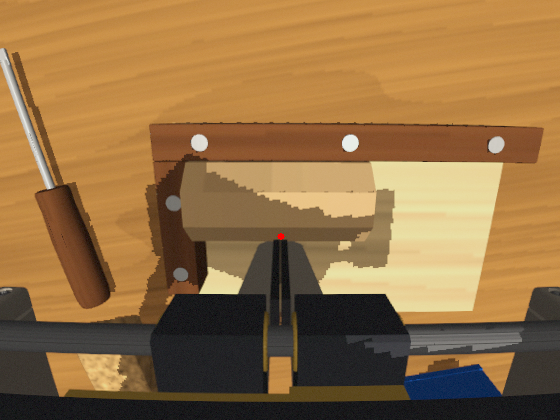

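Near contact on the sloping flat. Continue in small diagonal steps.

Request:
play_rows(steps=[{"dx": 0.001,"dy": 0,"dz": 0.001,"twist": 0},{"dx": 0.001,"dy": 0,"dz": 0.001,"twist": 0},{"dx": 0,"dy": 0,"dz": 0,"twist": 0},{"dx": 0,"dy": 0,"dz": 0,"twist": 0},{"dx": 0,"dy": 0,"dz": 0,"twist": 0}])

```text
time_s: 32.17
ee_pos: [0.5102, -0.1695, 0.0327]
orientation: [[0.988, -0.158, 0.0], [-0.158, -0.988, -0.0], [0.0, 0.0, -1.0]]
contact_force: [0.2, -0.0, 0.2]
finger_gap: 0.006
```

Request:
play_rows(steps=[{"dx": 0.001,"dy": 0,"dz": 0.001,"twist": 0},{"dx": 0.001,"dy": 0,"dz": 0.001,"twist": 0},{"dx": 0,"dy": 0,"dz": 0,"twist": 0},{"dx": 0,"dy": 0,"dz": 0,"twist": 0},{"dx": 0,"dy": 0,"dz": 0,"twist": 0}])

```text
time_s: 32.8
ee_pos: [0.5115, -0.1697, 0.0314]
orientation: [[0.988, -0.157, -0.002], [-0.157, -0.988, 0.0], [-0.002, 0.0, -1.0]]
contact_force: [-5.1, 1.8, 7.3]
finger_gap: 0.004
```

Request:
play_rows(steps=[{"dx": 0.0006,"dy": 0,"dz": 0.0004,"twist": 0},{"dx": 0,"dy": 0,"dz": 0,"twist": 0},{"dx": 0,"dy": 0,"dz": 0,"twist": 0},{"dx": 0,"dy": 0,"dz": 0,"twist": 0},{"dx": 0,"dy": 0,"dz": 0,"twist": 0}])

```text
time_s: 33.42
ee_pos: [0.5116, -0.1697, 0.0312]
orientation: [[0.988, -0.157, -0.003], [-0.157, -0.988, 0.001], [-0.003, -0.0, -1.0]]
contact_force: [-8.1, 1.8, 12.6]
finger_gap: 0.009
```

Request:
play_rows(steps=[{"dx": 0.0006,"dy": 0,"dz": -0.0003,"twist": 0},{"dx": 0,"dy": 0,"dz": 0,"twist": 0},{"dx": 0,"dy": 0,"dz": 0,"twist": 0},{"dx": 0,"dy": 0,"dz": 0,"twist": 0},{"dx": 0,"dy": 0,"dz": 0,"twist": 0}])

```text
time_s: 34.05
ee_pos: [0.5116, -0.1697, 0.0313]
orientation: [[0.988, -0.157, -0.004], [-0.157, -0.988, 0.001], [-0.005, -0.0, -1.0]]
contact_force: [-9.6, 1.8, 11.1]
finger_gap: 0.003
```

```bash
python3 snap.py a27;python3 snap.py a27; python3 -c "
from h import *
for i in range(4):
    d=robot.get_image('top');print(robot.get_obs()['contact_force'].round(1))
cv2.imwrite('pics/t27.png',d['frame'])
d=robot.get_image('wrist')
c=lambda U:np.array(U,float)
c=d['frame'][80:270,120:420];cv2.imwrite('pics/w27c.png',cv2.resize(c,None,fx=2.66,fy=2.66))"
```

```text
pos [ 0.5116 -0.1697  0.0313] yawy -1.7284 F [-9.6   1.83 11.05] gap 0.0003 t 34.05 q [-0.54  0.24  1.82 -0.    1.08  1.19]
side [[306.7, 255.3], [306.7, 255.4], [306.7, 255.3]]
wrist [[281.2, 236.9], [281.4, 236.9], [281.0, 236.9]]
pos [ 0.5116 -0.1697  0.0313] yawy -1.7284 F [-9.15  1.8  12.19] gap 0.0003 t 34.15 q [-0.54  0.24  1.82 -0.    1.08  1.19]
side [[306.7, 255.3], [306.7, 255.4], [306.7, 255.3]]
wrist [[281.2, 236.9], [281.4, 236.9], [281.0, 236.9]]
[-9.7  1.8 11.3]
[-8.6  1.  12.1]
[-9.2  2.2 10.5]
[-9.3  2.3 11.1]
```

View pics/w27c.png

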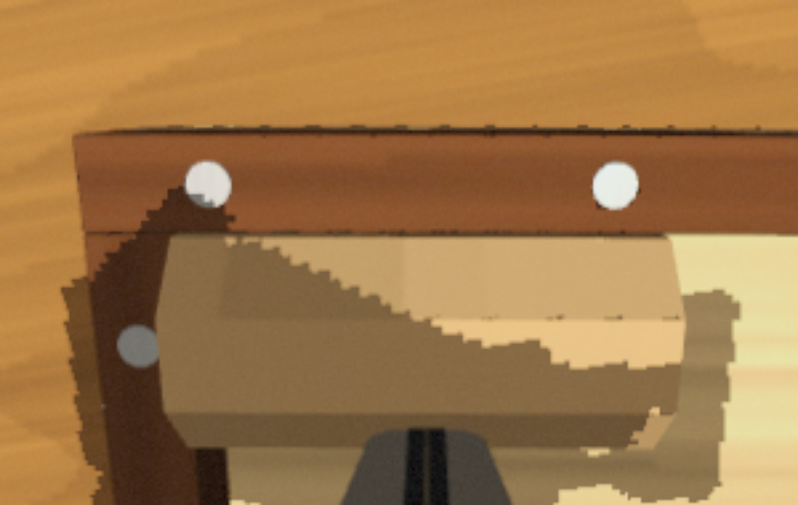

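View pics/a27_side.png

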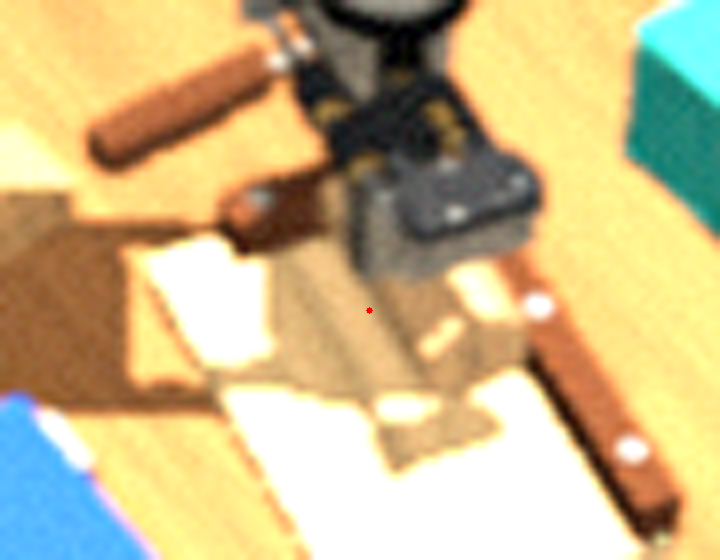

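View pics/t27.png

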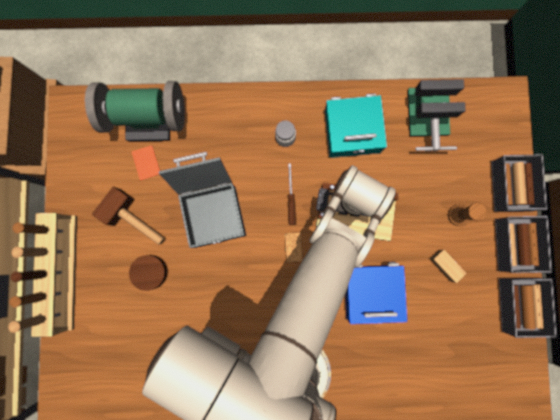

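```bash
python3 -c "
from h import *
d=robot.get_image('top');a=.212;C=np.array([.4965,.2415])
for ang in (1.6,1.7,1.8):
    r=np.array([.0825+(-.135*np.cos(ang)+.043*np.sin(ang))]);z=.0785+.135*np.sin(ang)+.043*np.cos(ang)
    P=[[C[0]+r[0]*np.cos(a)-s*np.sin(a),C[1]+r[0]*np.sin(a)+s*np.cos(a),z] for s in (.0425,-.0425)]
    print(ang,proj(d,P).round(1).tolist())
o=robot.get_obs();print(o['contact_force'].round(1),o['time_s'])
o0=cv2.imread('pics/top0.png');f=cv2.absdiff(o0,d['frame']).max(2)
for n,(x,y) in dict(jar=(286,132),mallet=(112,205),bowl=(148,272),offcut=(449,266),candle=(465,213),screw=(292,208),sand=(293,248)).items(): print(n,f[y-12:y+12,x-12:x+12].mean().round(1))
cv2.imwrite('pics/t28.png',cv2.resize(d['frame'][130:260,150:310],None,fx=5,fy=4.6))
"
```

```text
1.6 [[176.4, 168.2], [206.7, 161.3]]
1.7 [[176.0, 164.1], [206.1, 157.1]]
1.8 [[175.8, 160.2], [205.6, 153.4]]
[-9.5  1.5 11.4] 34.55
jar 2.7
mallet 3.8
bowl 3.7
offcut 2.8
candle 3.9
screw 3.5
sand 52.5
```

View pics/t28.png

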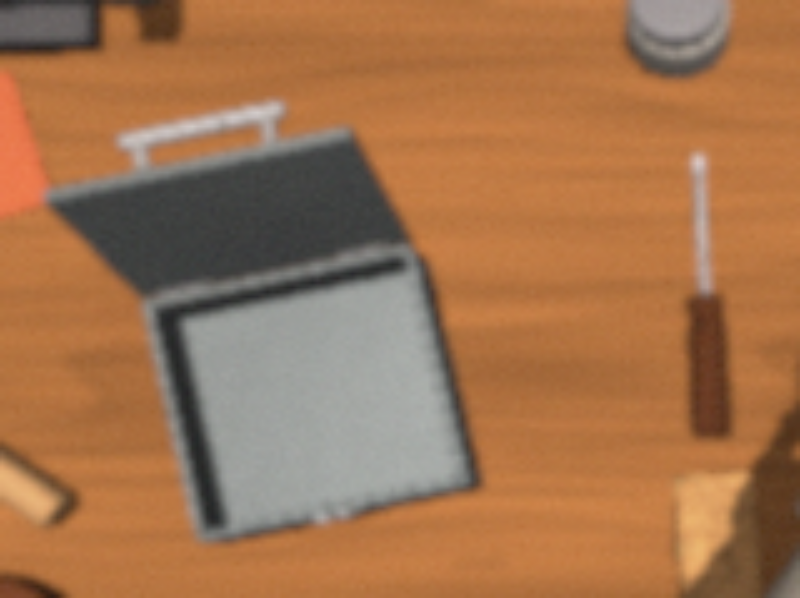

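```bash
python3 -c "
from station import robot
print(robot.hand_in()); o=robot.get_obs(); print(o['time_s'],o['contact_force'])"
```

```text
the job is handed in; nothing more can be done
None
the job is handed in; nothing more can be done
```

The job is done and handed in at about 34.6 s of the 72 s. The lid is open on its stop and the blank is in the jig. The shut fingers are holding it in the corner of bed and fence.

**Last checks before handing in:**
- **Lid:** the handle bar appears within about 1–2 pixels of where it should be at 1.8 rad, so the lid is on its stop.
- **Blank:** it lies flat, with no gap visible along the fence. I measured the end within about 0.5 mm of the stop, then pressed it against the stop with about 6.6 N and it did not move further.
- **Push:** about 15 N on the sloping flat, made up of about 9.6 N towards the fence and 11 N down. That is slightly steeper than 45 degrees, and it held steady over repeated readings.
- **Other things on the bench:** the jar, mallet, bowl blank, offcut, candlestick and screwdriver show no change in the top view. The sanding block's patch did differ; part of it was under the arm's shadow, which I took as the cause, and the rest looks to be in place.

**What disagreed:** the fingertips were really about 25 mm higher than the reported tool position. My first grip on the lid handle closed above the bar and missed, without touching anything. I corrected the heights for this from then on; the blank met the bed at the height I predicted.

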